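# Lock the lower mould half and hold the mould shut on its dowels

### The job

Take the lock pin out of the wooden block and push it fully home through the drilled foot of the lower mould half into the fixture, and let go of it. Then lift the upper mould half onto the two dowels of the lower half, big hole over big dowel, and press it down against the springs until the two halves meet. Finish while still holding the mould pressed shut; do not disturb the other things on the table.

Things in the scene. Friction and masses are not known exactly. Their poses are not given: they have to be found in the camera images.
- fixture: dark steel plate fixed to the table, 190 x 96 x 20 mm (x -120 to +70 in its own frame), origin on the table under the mould's centre, yaw within 0.4 rad of the robot's x axis. Steel locators 12 mm high on it hold the lower half with 1.2 mm play each way. At x -83, y 0 it has a 12 mm hole, 20 mm deep down to the table.
- lower_half: lower mould half, aluminium, loose, 0.5 kg, already in the fixture, underside 20 mm above the table. Block 96 x 60 x 26 mm (x, y, z) with a cavity in its top; origin at the centre of its underside, x as the fixture's. Two steel dowels stand 22 mm above its top: 12 mm thick at x +36, 8 mm thick at x -36, y 0. A 10 mm thick drilled foot, 40 mm wide, juts out to x -108, towards the robot.
- foot_hole (a point): centre of the upper mouth of the 11 mm hole through the foot of the lower half (x -83, y 0, z 10 in the lower half's frame), 30 mm above the table, over the hole of the fixture; 35 mm from the end face of the block
- joint_face (a point): centre of the top face of the lower half, 46 mm above the table
- big_dowel (a point): foot of the 12 mm dowel, on the top face of the lower half; both dowels have tapered tips
- plungers (a joint): four brass spring plungers, 7 mm thick, in the top of the lower half at x +-22, y +-21; 0: standing 5 mm above it, 0.005: pressed flush. Together they push up with about 6 N at 0 and 11 N when flush, so the upper half rests up to 5 mm above the lower one unless it is pressed down.
- upper_half: upper mould half, aluminium, loose, 0.35 kg, lying underside down on the table left or right of the fixture, yaw within 0.5 rad of the robot's x axis. Block 96 x 60 x 24 mm, origin at the centre of its underside; through holes 14 mm wide at x +36 and 10 mm wide at x -36, y 0. On its top a grip rib, 44 mm long (x), 20 mm wide (y), z 24 to 55 mm.
- big_hole (a point): centre of the 14 mm hole of the upper half, at its underside
- lock_pin: steel lock pin, loose, 60 g, upright in the middle hole of the wooden block. Origin on its axis under its collar, z up. Shank 8 mm thick, 27 mm long below the origin, tapered tip; collar 20 mm wide, 4 mm thick; round grip 14 mm thick, z 4 to 34 mm. Fully home, the collar lies on the foot.
- pin_block: wooden block fixed to the table, 60 x 110 x 30 mm, on the other side of the fixture from the upper half, with three 11 mm holes in a row along its y; the pin's collar rests on its top, 30 mm above the table. Origin at the centre of its underside.
- whetstone: grey whetstone, 33 x 68 x 27 mm, bystander
- sanding_block: cork sanding block, 52 x 92 x 32 mm, bystander
- collet_0: steel collet, 30 mm wide, 32 mm high, bystander
- collet_1: steel collet, 25 mm wide, 40 mm high, bystander
- calipers: vernier calipers, 71 x 186 x 10 mm, lying flat, bystander
Mind the look-alikes: they are no part of the job. Leave any black or yellow look-alike of the upper_half alone.

How it is judged:
By the outcome, as a careful person would: the job done as asked, in the order asked, and still so for the second after the job is handed in, while the arm keeps its last pose, push and grip.
It also fails if it takes over 58 s, if anything falls off the work surface, if the arm or the gripper's body presses on something with over 40 N, if the wrist force passes 120 N, or if a joint passes its speed limit or range.

### The arm

A 6-joint arm with a two-finger parallel gripper is mounted at the origin on a cart in front of the work surface, level with it; the furniture and walls round the work are solid. World frame = base frame: x ahead of the robot, y to its left, z up, the work surface at z = 0. Lengths are in mm, angles in rad, forces in N, time in s.
With the tool pointing down it reaches from about 350 to 775 mm from the base axis. Payload 7.3 kg.
Tool frame: the origin (TCP) lies at the very end of the fingers, on their centre line; the grasp point (between the pads) lies 19 mm behind it (pinch_z is the distance from the TCP to the grasp point, in mm); z points along the fingers, y is the direction in which the jaws open and shut (so a half turn about z gives the same grasp; the last joint's range is limited). The gripper opens to 92 mm and grips with 3 to 60 N. Pads are 19 mm wide; open, the fingers measure 130 mm over their backs; the gripper's body (75 mm by 190 mm) begins 47 mm behind the grasp point.
Start: joints at [0.994, 0.342, 1.524, -0, 1.275, -0.146], TCP at [219.227, 477.058, 226.741] pointing down, gripper open.
Joint ranges: [-2.53, 2.53], [-0.77, 2.02], [0.04, 2.7], [-1, 4.14], [0.28, 2.66], [-3.11, 3.11]. Speed limits (rad/s): [2.57, 2.57, 3.14, 3.14, 3.14, 3.14].

### API

Orientations are given as [roll, pitch, yaw] about the fixed x, y, z axes, in that order (R = Rz(yaw) Ry(pitch) Rx(roll)).
In Python, from plant import * gives the robot as it stands.
- The arm moves only by the tool step_arm, never from a script. Its argument "moves" is one flat list of numbers, 7 for each row, row after row: the shift along the tool's x, y, z scaled (see below), then the turn, a rotation vector about the tool's x, y, z scaled (see below), then the closure, from -1 (fully open) to 1 (shut). A call has 1 to 8 rows; each row shifts and turns the pose as measured when the row begins, along the tool's axes as they then stand; what a row does not reach is not made up. The controller multiplies each number of a shift by 2 cm and each number of a turn by 4 degrees. A row lasts 1/12 s, in which the tool goes at most 41.7 mm and 7.16 degrees, less where a joint would pass 70% of its speed; a pose out of reach is approached as far as the arm can. A call with a number of a shift or a turn outside -1 to 1 is refused whole. A call with a gripper value outside its range is refused whole. The fingers move at their own pace and stop on an object; the grip force is fixed at half the most. Time passes only in rows, so rows that do not move let the fingers close. It gives the time, the measured TCP pose, the force and the opening at its end, in the units of the state.
- get_obs(): the state, without advancing time (a new reading comes with each control period).
- capture(name): name is "scene" or "side" or "wrist"; returns the picture (420x560x3 uint8, red, green, blue); there is no depth.
- get_calibration(name): a dict with "mtx" (3x3 intrinsics, pixels), "k1" (the pictures are not rectified: a ray, as slopes to the right and down, at radius r is drawn at 1 + k1 r^2 times it, then the intrinsics apply), "eye" and "orientation" of the camera in the world; the wrist camera has in their place "mount" (4x4, takes a point from camera to tool coordinates, whose origin is the TCP and whose axes are the flange's). Camera axes: x right, y down, z forward; pixel columns grow to the right and rows downward; lengths in mm; the calibration is good to about 2 mm. A picture is of the moment at which its call begins: read the wrist's pose just before it. get_calibration takes no time and is no camera call.
- close_job(): hands the job in, once; it reports no verdict.
The state is a dict: "time": time; "joint_positions": joint angles; "dq": joint speeds; "tau": joint torques, N m; "tool_pos": TCP position; "tcp_rot": TCP orientation; "contact_force": force on the tool from outside, world axes, zero at the start; "moment": the same for the moment, N m; "grip_width": finger opening in mm.
Only numpy, scipy, OpenCV 4.12 (cv2) and the standard library are available. Lean on these libraries where they do the work, as an engineer would, in place of code of your own. Each camera call takes 0.05 s, during which the arm holds its last target.

## Working session

There is one attempt and no reset: what is moved stays moved. The work goes in short steps, Python scripts to look and compute and a tool call to move; the robot and the scene stay as the last step left them, time stands still between calls to the robot, and variables do not carry over. Pictures are saved under pics/ and viewed, and the job is handed in when it is done.

Besides the shell and the picture viewer there is one more tool, called after "Request:" by a JSON object that holds its "name" and its "arguments". step_arm: Moves the arm, as the interface text tells. Shifts and turns lie within -1 to 1; 1 stands for 2 cm of shift or 4 degrees of turn. Its arguments: {"type":"object","properties":{"moves":{"type":"array"}},"required":["moves"]}

```bash
ls; mkdir -p pics; python3 - <<'E'
from plant import *
import cv2,numpy as np
o=get_obs();print(o)
for n in ["scene","side","wrist"]:
    c=get_calibration(n);print(n,c)
    cv2.imwrite(f"pics/{n}0.png",capture(n)[:,:,::-1])
E
```

```text
pics
{'time': 0.0, 'joint_positions': array([ 9.93970930e-01,  3.42747167e-01,  1.52499831e+00,  1.31603456e-05,
        1.27539666e+00, -1.46020949e-01]), 'dq': array([ 0.00119769,  0.00018968,  0.00116468, -0.0018955 ,  0.00066739,
       -0.00030477]), 'tau': array([-1.02207236e-03, -4.31235266e+01, -2.44216704e+01,  7.16417818e-02,
        5.61717991e-02, -1.15198509e-04]), 'tool_pos': array([219.00795554, 476.70041626, 226.03880376]), 'tcp_rot': array([-3.14006149e+00, -2.37904842e-04,  2.71078418e+00]), 'contact_force': array([0.17868027, 0.81051809, 0.00807648]), 'moment': array([-0.00483195,  0.00777518, -0.02455124]), 'grip_width': 91.90198371552626}
scene {'mtx': array([[386.79681897,   0.        , 282.40426631],
       [  0.        , 386.79681897, 215.59456166],
       [  0.        ,   0.        ,   1.        ]]), 'k1': -0.050105714428470616, 'eye': array([ -20.86840526, -551.14403991,  710.2342727 ]), 'orientation': array([-2.29227164,  0.01843317, -0.80897636])}
side {'mtx': array([[481.39003472,   0.        , 282.96649238],
       [  0.        , 481.39003472, 205.1300097 ],
       [  0.        ,   0.        ,   1.        ]]), 'k1': 0.033567533523436874, 'eye': array([  229.68959892, -1006.14930283,   829.29190477]), 'orientation': array([-2.227535  ,  0.01234117, -0.31697511])}
wrist {'mtx': array([[330.97188234,   0.        , 281.08548285],
       [  0.        , 330.97188234, 213.20953162],
       [  0.        ,   0.        ,   1.        ]]), 'k1': 0.004701604857634527, 'mount': array([[-3.84348442e-04, -9.63505283e-01, -2.67689040e-01,
         7.26651169e+01],
       [ 9.99999572e-01, -1.44979187e-04, -9.13971170e-04,
         1.74234848e-01],
       [ 8.41806711e-04, -2.67689276e-01,  9.63504926e-01,
        -1.57839257e+02],
       [ 0.00000000e+00,  0.00000000e+00,  0.00000000e+00,
         1.00000000e+00]])}
```

View pics/scene0.png

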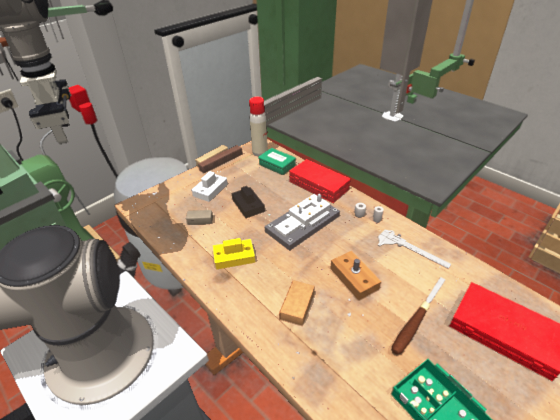

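View pics/side0.png

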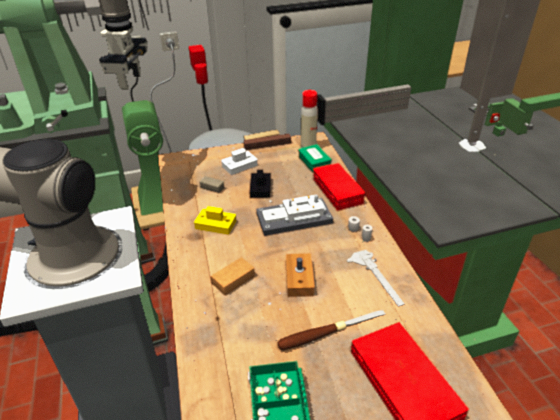

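View pics/wrist0.png

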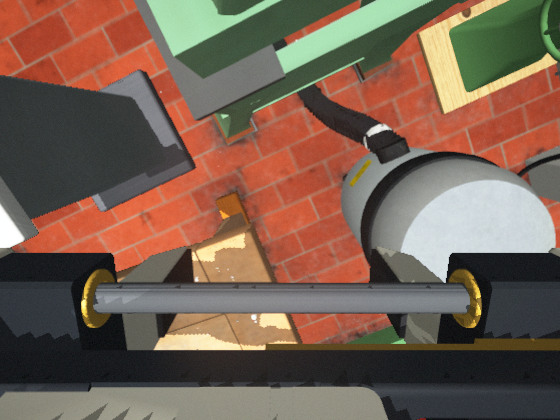

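The scene shows the fixture with the lower half at about (303,220), the silver upper half at (210,185), the pin in its block at (356,270), and black and yellow look-alikes. The wrist camera sees only floor and the table's corner. I'll zoom in next.

```bash
cat > h.py <<'E'
import numpy as np,cv2
from scipy.spatial.transform import Rotation as R
from plant import *
def cam(n,obs=None):
    c=get_calibration(n)
    if n=="wrist":
        o=obs; T=np.eye(4);T[:3,:3]=R.from_euler('xyz',o['tcp_rot']).as_matrix();T[:3,3]=o['tool_pos']
        M=T@c['mount'];return c,M[:3,:3],M[:3,3]
    return c,R.from_euler('xyz',c['orientation']).as_matrix(),np.array(c['eye'])
def ray(C,u,v):
    c,Rm,e=C;K=c['mtx'];d=np.array([(u-K[0,2])/K[0,0],(v-K[1,2])/K[1,1]]);s=d.copy()
    for _ in range(20): s=d/(1+c['k1']*(s@s))
    return e,Rm@np.array([s[0],s[1],1])
def onz(C,u,v,z):
    e,d=ray(C,u,v);return e+d*(z-e[2])/d[2]
def proj(C,p):
    c,Rm,e=C;q=Rm.T@(np.array(p)-e);s=q[:2]/q[2];s=s*(1+c['k1']*(s@s));K=c['mtx'];return np.array([K[0,0]*s[0]+K[0,2],K[1,1]*s[1]+K[1,2]])
def tri(rays):
    A=np.zeros((3,3));b=np.zeros(3)
    for e,d in rays:
        d=d/np.linalg.norm(d);P=np.eye(3)-np.outer(d,d);A+=P;b+=P@e
    return np.linalg.solve(A,b)
E
python3 - <<'E'
from h import *
S=cam("scene");D=cam("side")
for nm,a,b,z in [("upper rib",(210,178),(239,156),50),("fix",(303,220),(296,214),25),("pin top",(356,266),(298,262),64)]:
    print(nm,onz(S,*a,z),onz(D,*b,z),tri([ray(S,*a),ray(D,*b)]))
a=cv2.imread("pics/scene0.png")[140:320,170:430];b=cv2.imread("pics/side0.png")[130:310,180:400]
cv2.imwrite("pics/sz.png",cv2.resize(a,None,fx=3,fy=3,interpolation=3));cv2.imwrite("pics/dz.png",cv2.resize(b,None,fx=3.3,fy=3.3,interpolation=3))
E
```

```text
upper rib [491.32927584 247.55155954  50.        ] [485.23214767 235.469638    50.        ] [487.76021443 242.53936022  49.68891083]
fix [558.16151287 -56.63158323  25.        ] [566.29526935 -59.88902451  25.        ] [570.9552838  -45.65460082  11.49737696]
pin top [ 490.40330609 -270.61338029   64.        ] [ 496.73048365 -270.59613678   64.        ] [ 497.527876   -266.40122226   57.51908763]
```

View pics/sz.png

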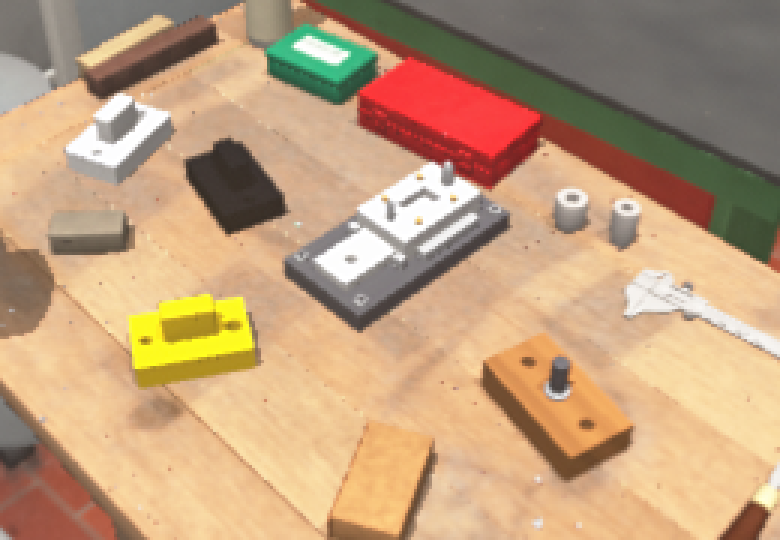

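View pics/dz.png

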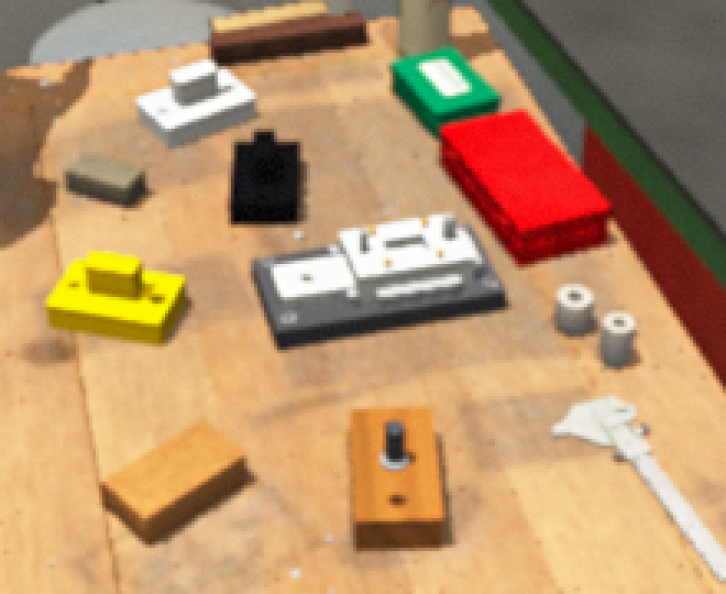

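Request:
{"name": "step_arm", "arguments": {"moves": [-1,-0.4,-0.1,0,0,0,-1,-1,-0.4,-0.1,0,0,0,-1,-1,-0.4,-0.1,0,0,0,-1,-1,-0.4,-0.1,0,0,0,-1,-1,-0.4,-0.1,0,0,0,-1,-1,-0.4,-0.1,0,0,0,-1,-1,-0.4,-0.1,0,0,0,-1,-1,-0.4,-0.1,0,0,0,-1]}}

```text
time: 0.82
tool_pos: [338.4, 348.4, 239.8]
tcp_rot: [-3.135, -0.003, 2.718]
contact_force: [0.7, -0.2, -0.7]
grip_width: 91.6
```

Request:
{"name": "step_arm", "arguments": {"moves": [-1,-0.4,-0.1,0,0,0,-1,-1,-0.4,-0.1,0,0,0,-1,-1,-0.4,-0.1,0,0,-1,-1,-1,-0.5,-0.1,0,0,-1,-1,-1,-0.5,0,0,0,-1,-1,-1,-0.5,0,0,0,-1,-1,-0.5,-0.5,0,0,0,-1,-1,0,0,0,0,0,-1,-1]}}

```text
time: 1.48
tool_pos: [447.2, 236.2, 246.6]
tcp_rot: [-3.135, -0.008, -3.132]
contact_force: [-0.6, 1.3, -0.2]
grip_width: 91.5
```

```bash
python3 - <<'E'
from h import *
o=get_obs();print(o['tool_pos'],o['tcp_rot'],o['joint_positions'])
np.save("o1.npy",o,allow_pickle=True)
cv2.imwrite("pics/w1.png",capture("wrist")[:,:,::-1])
E
```

```text
[447.23156403 236.15541249 246.58293649] [-3.13479779 -0.0080441  -3.13214434] [ 0.33663182  0.29723856  1.53280092 -0.0039722   1.32135611 -1.2426407 ]
```

View pics/w1.png

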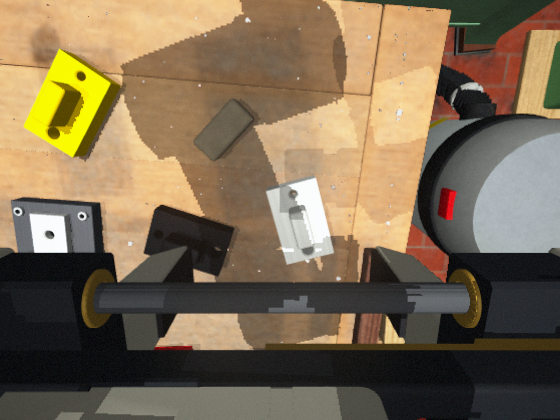

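Wrist picture: the upper half is at about (299,221), the foot hole at (49,235), and the yellow, black and whetstone items are clear of it. Now I'll measure the upper half.

```bash
python3 - <<'E'
from h import *
o=np.load("o1.npy",allow_pickle=True).item();W=cam("wrist",o)
im=cv2.imread("pics/w1.png")
h=cv2.cvtColor(im,cv2.COLOR_BGR2HSV)
m=((h[...,1]<45)&(h[...,2]>110)).astype(np.uint8)*255
m[:, :255]=0;m[:,345:]=0;m[268:]=0;m[:165]=0
m=cv2.morphologyEx(m,cv2.MORPH_CLOSE,np.ones((3,3)))
cs=max(cv2.findContours(m,0,2)[0],key=cv2.contourArea)
r=cv2.minAreaRect(cs);print(r);b=cv2.boxPoints(r)
P=[onz(W,*p,24) for p in b];print(np.round(P,1))
for i in range(4):
    d=P[(i+1)%4]-P[i];print(np.linalg.norm(d),np.degrees(np.arctan2(d[1],d[0])))
print(np.mean(P,0),onz(W,49,235,30))
z=im[160:280,230:360];cv2.imwrite("pics/w1z.png",cv2.resize(z,None,fx=5,fy=5,interpolation=3))
E
```

```text
((300.27593994140625, 221.1597442626953), (82.9029541015625, 51.983436584472656), 75.0685806274414)
[[447.9 215.3  24. ]
 [431.6 273.4  24. ]
 [530.3 303.2  24. ]
 [549.  241.6  24. ]]
60.32040723737343 105.68044716141016
103.12063692134743 16.791252624055453
64.37428717564626 -73.15052857409155
104.43456946813691 -165.43958588508124
[489.67795138 258.3951617   24.        ] [506.94069286 -42.83066145  30.        ]
```

View pics/w1z.png

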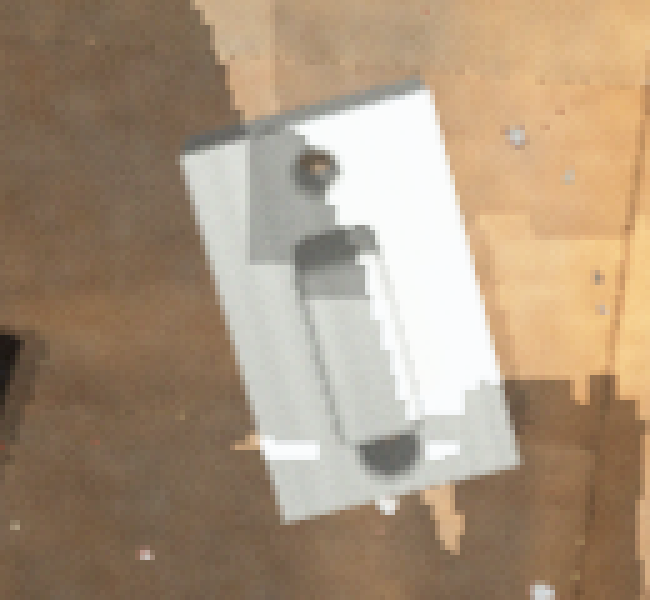

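Request:
{"name": "step_arm", "arguments": {"moves": [-0.3,-1,0,0,0,0,-1,-0.3,-1,0,0,0,0,-1,-0.3,-1,0,0,0,0,-1,-0.3,-1,0,0,0,0,-1,-0.3,-1,0,0,0,0,-1,-0.3,-1,0,0,0,0,-1,-0.3,-1,0,0,0,0,-1,-0.3,-1,0,0,0,0,-1]}}

```text
time: 2.2
tool_pos: [494.7, 76.1, 245.0]
tcp_rot: [-3.137, -0.014, -3.133]
contact_force: [0.6, -0.1, 0.1]
grip_width: 91.9
```

Request:
{"name": "step_arm", "arguments": {"moves": [-0.3,-1,0,0,0,0,-1,-0.3,-1,0,0,0,0,-1,-0.3,-1,0,0,0,0,-1,-0.3,-1,0,0,0,0,-1,-0.3,-1,0,0,0,0,-1,-0.3,-1,0,0,0,0,-1,-0.3,-0.5,0,0,0,0,-1,0,0,0,0,0,0,-1]}}

```text
time: 2.87
tool_pos: [537.8, -60.0, 243.3]
tcp_rot: [-3.138, -0.017, 3.136]
contact_force: [0.3, 0.3, 0.1]
grip_width: 91.7
```

```bash
python3 - <<'E'
from h import *
o=np.load("o1.npy",allow_pickle=True).item();W=cam("wrist",o)
P=np.array([onz(W,u/5+230,v/5+160,24) for u,v in [(182,155),(430,92),(518,463),(283,521)]]);print(P.round(1),P.mean(0))
for i in range(4):
    d=P[(i+1)%4]-P[i];print(np.linalg.norm(d),np.degrees(np.arctan2(d[1],d[0])))
o=get_obs();print(o['tool_pos'],o['tcp_rot'],o['joint_positions'])
np.save("o2.npy",o,allow_pickle=True)
cv2.imwrite("pics/w2.png",capture("wrist")[:,:,::-1])
E
```

```text
[[451.6 217.6  24. ]
 [436.2 275.1  24. ]
 [527.8 300.   24. ]
 [544.  242.5  24. ]] [489.90263518 258.78446685  24.        ]
59.54045287487075 105.04400420391033
94.96154210007946 15.243594971188704
59.787349095998074 -74.34342138320307
95.60020650863231 -164.90366244860664
[537.81840642 -60.03425577 243.25775333] [-3.13799467 -0.01707671  3.13598888] [-0.24830842  0.36938024  1.43657803 -0.00778305  1.35135253 -1.81177772]
```

View pics/w2.png

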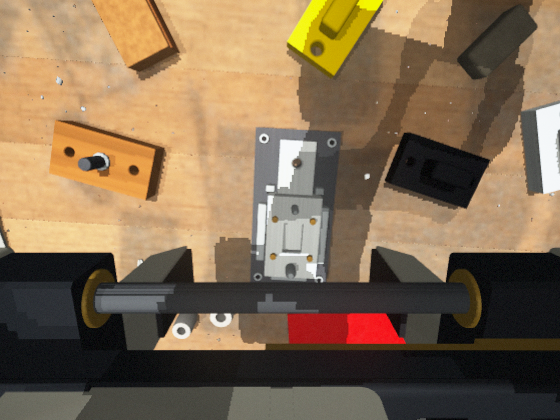

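Wrist picture: the pin is at (93,162), the foot hole at (296,163), the dowels near (295,209) and (291,270). I'll measure all of them and cross-check against the fixed cameras.

```bash
python3 - <<'E'
from h import *
S=cam("scene");D=cam("side")
a=(209,175);b=(238,150.8)
print("rib",tri([ray(S,*a),ray(D,*b)]),onz(S,*a,55),onz(D,*b,55))
o=np.load("o1.npy",allow_pickle=True).item();W1=cam("wrist",o)
print("proj rib centre",proj(S,[490,258.8,55]),proj(D,[490,258.8,55]))
print("proj upper ctr z24 corners", [proj(S,p).round() for p in ([451.6,217.6,24],[544,242.5,24],[436,275,24])])
im=cv2.imread("pics/w2.png")
cv2.imwrite("pics/w2a.png",cv2.resize(im[120:300,235:355],None,fx=3.3,fy=3.3,interpolation=3))
cv2.imwrite("pics/w2b.png",cv2.resize(im[110:210,40:180],None,fx=5,fy=5,interpolation=3))
E
```

```text
rib [484.49901425 239.53988394  67.18536824] [494.89186215 255.66933215  55.        ] [488.05531019 258.05192634  55.        ]
proj rib centre [207.02281297 175.305836  ] [238.55326981 150.57271745]
proj upper ctr z24 corners [array([207., 195.]), array([226., 178.]), array([191., 190.])]
```

View pics/w2a.png

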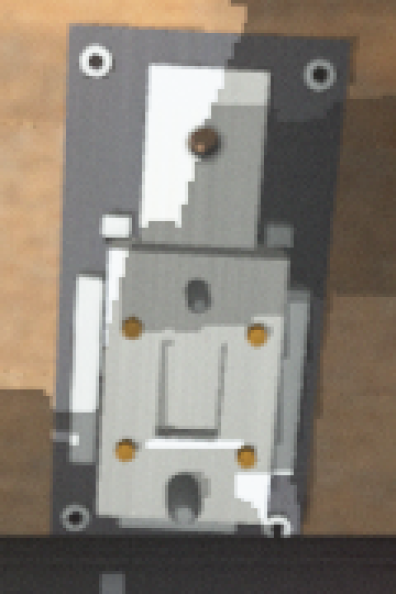

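View pics/w2b.png

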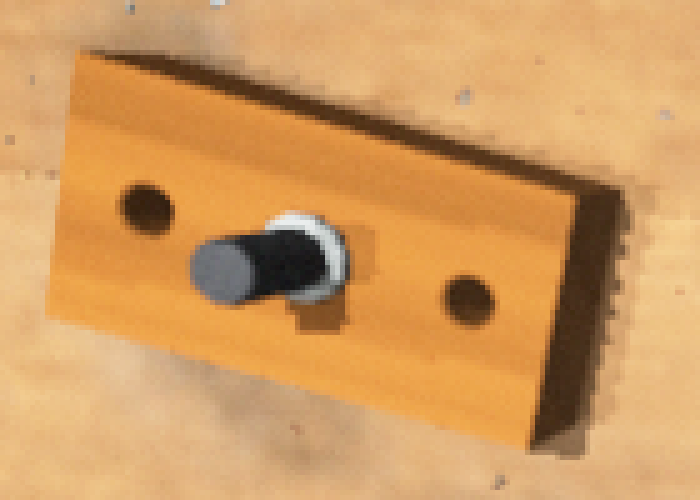

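```bash
python3 - <<'E'
from h import *
o=np.load("o2.npy",allow_pickle=True).item();W=cam("wrist",o)
a=lambda u,v,z:onz(W,u/3.3+235-.35,v/3.3+120-.35,z)
b=lambda u,v,z:onz(W,u/5+40-.4,v/5+110-.4,z)
f=a(203,142,30);P=np.array([a(*p,51) for p in [(132,327),(257,335),(126,450),(247,457)]])
print("foot",f);print("plung",P.round(1),P.mean(0))
x=(P[2]+P[3]-P[0]-P[1])/2;y=(P[1]+P[3]-P[0]-P[2])/2
print(np.linalg.norm(x),np.linalg.norm(y),np.degrees(np.arctan2(x[1],x[0])),np.degrees(np.arctan2(-y[0],y[1])))
d=P.mean(0)-f;print("foot->centre",np.linalg.norm(d[:2]),np.degrees(np.arctan2(d[1],d[0])))
fx=[a(70,25,20),a(352,38,20)];dd=fx[1]-fx[0];print("fixture near edge",np.linalg.norm(dd),np.degrees(np.arctan2(-dd[0],dd[1])))
F=[a(u,v,20) for u,v in [(96,61),(320,73),(75,517)]];print("screws",np.round(F,1))
h1=b(147,208,30);h2=b(469,300,30);print("holes",h1,h2,(h1+h2)/2,np.linalg.norm(h1-h2));print("pin top",b(222,271,64),"collar",b(308,258,34))
S=cam("scene");D=cam("side")
print("pintop scene/side",onz(S,560/3+170,360/3+140,64),onz(D,395/3.3+180,425/3.3+130,64))
print("foot scene/side",onz(S,350/3+170,259/3+140,30),onz(D,307/3.3+180,278/3.3+130,30))
E
```

```text
foot [506.2155213  -43.66755761  30.        ]
plung [[565.3 -67.9  51. ]
 [568.2 -26.1  51. ]
 [609.1 -70.4  51. ]
 [611.9 -28.8  51. ]] [588.64017636 -48.28616426  51.        ]
43.82623789510241 41.78154964591189 -3.4001679541708136 -3.9183983738268595
foot->centre 82.55395381101864 -3.2071741989369573
fixture near edge 95.7458285406917 -2.901298228237067
screws [[479.6 -80.   20. ]
 [484.   -3.4  20. ]
 [648.8 -91.2  20. ]]
holes [ 492.29563479 -295.69731049   30.        ] [ 513.00269026 -226.68998913   30.        ] [ 502.64916253 -261.19364981   30.        ] 72.04715503027579
pin top [ 502.76555413 -260.90667149   64.        ] collar [ 503.07931158 -259.39004604   34.        ]
pintop scene/side [ 505.89430155 -261.33206366   64.        ] [ 503.85152702 -262.08222231   64.        ]
foot scene/side [507.16122758 -45.3203885   30.        ] [506.22135266 -46.84650747  30.        ]
```

```bash
cat >> h.py <<'E'
def go(p,yawdeg,o=None):
    o=o or get_obs();Rm=R.from_euler('xyz',o['tcp_rot']);Rt=R.from_euler('xyz',[np.pi,0,np.radians(yawdeg)])
    print("pos",o['tool_pos'].round(2),"rpy",np.degrees(o['tcp_rot']).round(2),"F",np.round(o['contact_force'],1),"w",round(o['grip_width'],1),"t",round(o['time'],2))
    print(" shift units",(Rm.inv().apply(np.array(p)-o['tool_pos'])/20).round(2)," turn units",(np.degrees((Rm.inv()*Rt).as_rotvec())/4).round(2))
E
python3 - <<'E'
from h import *
go([502.7,-261,150],180)
E
```

```text
pos [537.29 -59.06 243.21] rpy [-179.82   -1.01  179.71] F [-0.1  0.6  0.9] w 91.9 t 2.92
 shift units [  1.6  -10.09   4.72]  turn units [-0.04 -0.25 -0.07]
```

Request:
{"name": "step_arm", "arguments": {"moves": [0.2,-1,0.5,0,-0.15,0,-1,0.2,-1,0.5,0,-0.1,0,-1,0.2,-1,0.5,0,0,0,-1,0.2,-1,0.5,0,0,0,-1,0.2,-1,0.5,0,0,0,-1,0.2,-1,0.5,0,0,0,-1,0.2,-1,0.5,0,0,0,-1,0.2,-1,0.5,0,0,0,-1]}}

```text
time: 3.58
tool_pos: [505.1, -209.2, 162.8]
tcp_rot: [3.14, 0.005, -3.136]
contact_force: [0.2, -1.0, -0.2]
grip_width: 91.5
```

Request:
{"name": "step_arm", "arguments": {"moves": [0,-1,0.5,0,0,0,-1,0,-0.5,0.2,0,0,0,-1,0,0,0,0,0,0,-1]}}

```text
time: 3.83
tool_pos: [504.0, -238.6, 146.4]
tcp_rot: [3.137, 0.002, -3.138]
contact_force: [0.2, -0.3, -0.7]
grip_width: 92.1
```

```bash
python3 - <<'E'
from h import *
o=get_obs();go([502.7,-261,37],180,o)
np.save("o3.npy",o,allow_pickle=True)
cv2.imwrite("pics/w3.png",capture("wrist")[:,:,::-1]);print(proj(cam("wrist",o),[502.7,-261,64]))
E
```

```text
pos [ 504.05 -238.56  146.36] rpy [ 1.7973e+02  1.0000e-01 -1.7977e+02] F [ 0.2 -0.3 -0.7] w 92.1 t 3.83
 shift units [ 0.08 -1.15  5.46]  turn units [0.07 0.02 0.06]
[250.59770153 218.74455103]
```

View pics/w3.png

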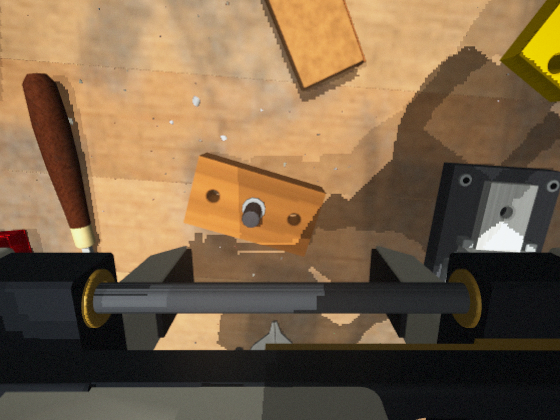

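The pin top is seen at about (250,218), matching the predicted (250.6,218.7), so I'm going down to grasp it.

Request:
{"name": "step_arm", "arguments": {"moves": [0.1,-1,0.3,0.07,0,0.06,-1,0,-0.15,0.4,0,0,0,-1,0,0,0,0,0,0,-1]}}

```text
time: 4.13
tool_pos: [503.9, -256.6, 134.0]
tcp_rot: [3.141, 0.004, -3.139]
contact_force: [-0.1, -0.7, 0.6]
grip_width: 91.9
```

```bash
python3 - <<'E'
from h import *
go([502.8,-261,38],180)
E
```

```text
pos [ 503.86 -256.61  133.98] rpy [ 179.94    0.22 -179.84] F [-0.1 -0.7  0.6] w 91.9 t 4.13
 shift units [ 0.07 -0.22  4.8 ]  turn units [0.01 0.05 0.04]
```

Request:
{"name": "step_arm", "arguments": {"moves": [0.07,-0.25,0.9,0,0.05,0,-1,0,0,0.9,0,0,0,-1,0,0,0.9,0,0,0,-1,0,0,0.9,0,0,0,-1,0,0,0.6,0,0,0,-1,0,0,0.3,0,0,0,-1,0,0,0,0,0,0,-1]}}

```text
time: 4.72
tool_pos: [507.2, -251.9, 45.8]
tcp_rot: [3.141, 0.007, -3.133]
contact_force: [-0.5, 0.4, -0.2]
grip_width: 91.8
```

```bash
python3 - <<'E'
from h import *
go([502.8,-261,38],180)
E
```

```text
pos [ 507.16 -251.95   45.8 ] rpy [ 179.94    0.37 -179.48] F [-0.5  0.4 -0.2] w 91.8 t 4.72
 shift units [ 0.22 -0.45  0.39]  turn units [0.01 0.09 0.13]
```

Request:
{"name": "step_arm", "arguments": {"moves": [0.22,-0.45,0,0,0.09,0.13,-1,0,0,0,0,0,0,-1]}}

```text
time: 4.88
tool_pos: [503.5, -260.2, 47.0]
tcp_rot: [3.141, 0.001, -3.14]
contact_force: [-0.4, 0.8, -0.8]
grip_width: 91.6
```

```bash
python3 - <<'E'
from h import *
go([502.8,-261,38],180)
E
```

```text
pos [ 503.48 -260.19   47.05] rpy [ 1.7996e+02  3.0000e-02 -1.7991e+02] F [-0.4  0.8 -0.8] w 91.6 t 4.88
 shift units [ 0.03 -0.04  0.45]  turn units [0.01 0.01 0.02]
```

Request:
{"name": "step_arm", "arguments": {"moves": [0.05,-0.08,0.3,0,0,0,-1,0.02,-0.02,0.2,0,0,0,-1,0,0,0,0,0,0,-1]}}

```text
time: 5.13
tool_pos: [503.2, -263.6, 38.8]
tcp_rot: [-3.14, 0.004, -3.141]
contact_force: [-0.0, 0.3, -0.1]
grip_width: 92.4
```

```bash
python3 - <<'E'
from h import *
go([502.8,-261,38],180)
E
```

```text
pos [ 503.15 -263.57   38.79] rpy [-179.89    0.25 -179.97] F [-0.   0.3 -0.1] w 92.4 t 5.13
 shift units [0.02 0.13 0.04]  turn units [-0.03  0.06  0.01]
```

Request:
{"name": "step_arm", "arguments": {"moves": [0,0.12,0.02,0,0.05,0,-1,0,0,0,0,0,0,-1]}}

```text
time: 5.3
tool_pos: [503.1, -261.4, 38.5]
tcp_rot: [-3.139, 0.001, 3.141]
contact_force: [-1.3, 0.0, -0.3]
grip_width: 92.1
```

```bash
python3 - <<'E'
from h import *
o=get_obs();go([502.8,-261,38],180,o)
cv2.imwrite("pics/w4.png",capture("wrist")[:,:,::-1]);print(proj(cam("wrist",o),[502.7,-261,64]))
go([502.8,-261,38],180)
E
```

```text
pos [ 503.05 -261.39   38.5 ] rpy [-1.7988e+02  5.0000e-02  1.7997e+02] F [-1.3  0.  -0.3] w 92.1 t 5.3
 shift units [0.01 0.02 0.02]  turn units [-0.03  0.01 -0.01]
[281.06817111 290.29477473]
pos [ 503.16 -261.62   38.63] rpy [-1.7986e+02  8.0000e-02  1.7998e+02] F [ 0.3 -0.3 -0.3] w 92.1 t 5.35
 shift units [0.02 0.03 0.03]  turn units [-0.03  0.02 -0.01]
```

View pics/w4.png

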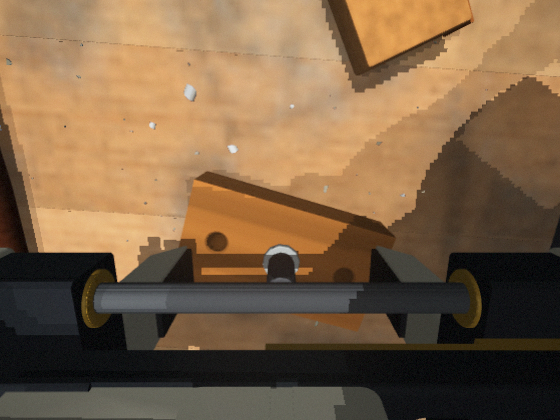

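The pin shows at column 282, centred between the fingers (predicted 281). I'm closing now.

Request:
{"name": "step_arm", "arguments": {"moves": [0,0,0,0,0,0,1,0,0,0,0,0,0,1,0,0,0,0,0,0,1,0,0,0,0,0,0,1,0,0,0,0,0,0,1,0,0,0,0,0,0,1]}}

```text
time: 5.85
tool_pos: [503.5, -261.5, 39.0]
tcp_rot: [-3.139, 0.002, -3.142]
contact_force: [-0.0, 0.1, -0.6]
grip_width: 56.3
```

```bash
python3 - <<'E'
from h import *
go([502.8,-261,38],180)
E
```

```text
pos [ 503.49 -261.54   39.04] rpy [-1.7984e+02  1.1000e-01 -1.8000e+02] F [-0.   0.1 -0.6] w 56.3 t 5.85
 shift units [0.03 0.03 0.05]  turn units [-0.04  0.03 -0.  ]
```

Request:
{"name": "step_arm", "arguments": {"moves": [0.03,0.03,0.03,0,0,0,1,0,0,0,0,0,0,1,0,0,0,0,0,0,1,0,0,0,0,0,0,1,0,0,0,0,0,0,1,0,0,0,0,0,0,1,0,0,0,0,0,0,1,0,0,0,0,0,0,1]}}

```text
time: 6.52
tool_pos: [502.8, -260.9, 38.3]
tcp_rot: [-3.139, 0.002, 3.142]
contact_force: [-0.1, 0.1, 0.2]
grip_width: 13.2
```

```bash
python3 - <<'E'
from h import *
go([502.8,-261,38],180)
E
```

```text
pos [ 502.8  -260.91   38.35] rpy [-1.7984e+02  1.1000e-01  1.8000e+02] F [-0.1  0.1  0.2] w 13.2 t 6.52
 shift units [-0.   -0.    0.02]  turn units [-0.04  0.03 -0.  ]
```

Request:
{"name": "step_arm", "arguments": {"moves": [0,0,-0.2,0,0,0,1,0,0,-0.4,0,0,0,1,0,0,-0.6,0,0,0,1,0,0,-0.6,0,0,0,1,0,0,-0.6,0,0,0,1,0,0.1,-0.5,0,0,0,1,0,0,0,0,0,0,1]}}

```text
time: 7.1
tool_pos: [502.7, -258.8, 101.1]
tcp_rot: [-3.139, 0.002, 3.141]
contact_force: [0.4, 0.0, 0.2]
grip_width: 13.2
```

```bash
python3 - <<'E'
from h import *
o=get_obs();go([506.5,-44.5,100],180,o)
cv2.imwrite("pics/w5.png",capture("wrist")[:,:,::-1])
E
```

```text
pos [ 502.75 -258.79  101.11] rpy [-1.7984e+02  1.1000e-01  1.7998e+02] F [0.4 0.  0.2] w 13.2 t 7.1
 shift units [-0.18 10.71  0.03]  turn units [-0.04  0.03 -0.  ]
```

View pics/w5.png

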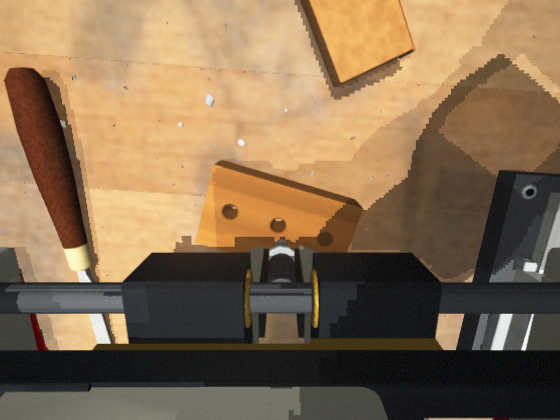

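The pin is out of the block and held, with three empty holes visible at row 210–240. I'm carrying it to the foot.

Request:
{"name": "step_arm", "arguments": {"moves": [0,0.6,0,0,0,0,1,0,1,0,0,0,0,1,0,1,0,0,0,0,1,0,1,0,0,0,0,1,0,1,0,0,0,0,1,0,1,0,0,0,0,1,0,1,0,0,0,0,1,0,1,0,0,0,0,1]}}

```text
time: 7.82
tool_pos: [498.3, -97.7, 94.9]
tcp_rot: [3.14, -0.007, 3.135]
contact_force: [0.9, 0.3, -0.7]
grip_width: 13.3
```

```bash
python3 - <<'E'
from h import *
go([506.5,-44.5,90],180)
E
```

```text
pos [498.29 -97.68  94.94] rpy [179.92  -0.38 179.64] F [ 0.9  0.3 -0.7] w 13.3 t 7.82
 shift units [-0.39  2.66  0.25]  turn units [ 0.02 -0.09 -0.09]
```

Request:
{"name": "step_arm", "arguments": {"moves": [-0.1,0.9,-0.2,0,-0.05,-0.05,1,-0.2,0.8,0,0,-0.04,-0.04,1,-0.1,0.4,0,0,0,0,1,0,0,0,0,0,0,1]}}

```text
time: 8.15
tool_pos: [502.5, -46.4, 96.2]
tcp_rot: [3.137, -0.008, -3.137]
contact_force: [-0.6, 0.4, -0.2]
grip_width: 13.1
```

```bash
python3 - <<'E'
from h import *
o=get_obs();go([506.5,-44.5,90],180,o);np.save("o6.npy",o,allow_pickle=True)
for n in ["wrist","side","scene"]: cv2.imwrite(f"pics/{n}6.png",capture(n)[:,:,::-1])
im=cv2.imread("pics/wrist6.png");cv2.imwrite("pics/w6z.png",cv2.resize(im[170:300,200:380],None,fx=4,fy=4,interpolation=3))
print(proj(cam("wrist",o),[506.5,-44.5,30]))
E
```

```text
pos [502.52 -46.42  96.21] rpy [ 179.72   -0.45 -179.73] F [-0.6  0.4 -0.2] w 13.1 t 8.15
 shift units [-0.2   0.09  0.31]  turn units [ 0.07 -0.11  0.07]
[282.94124415 233.28500443]
```

View pics/w6z.png

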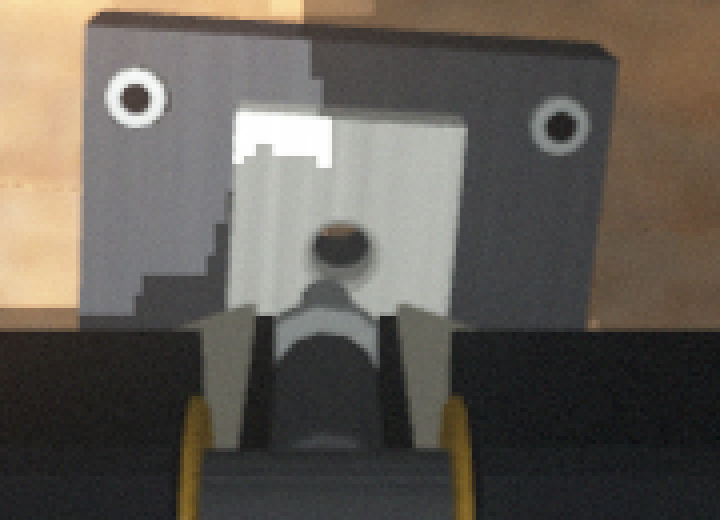

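```bash
python3 - <<'E'
from h import *
o=np.load("o6.npy",allow_pickle=True).item();W=cam("wrist",o)
h=onz(W,200+343/4-.4,170+246/4-.4,30);print("hole",h)
Rm=R.from_euler('xyz',o['tcp_rot'])
for z in (35.3,9):
    p=o['tool_pos']+Rm.apply([0,0,z]);q=proj(W,p);print(z,p.round(1),q,((q-[200,170])*4).round())
go([h[0],h[1],80],180,o)
E
```

```text
hole [504.85454572 -42.79161933  30.        ]
35.3 [502.2 -46.2  60.9] [280.63540494 242.60940706] [323. 290.]
9 [502.4 -46.4  87.2] [280.52329084 259.66421493] [322. 359.]
pos [502.52 -46.42  96.21] rpy [ 179.72   -0.45 -179.73] F [-0.6  0.4 -0.2] w 13.1 t 8.15
 shift units [-0.12  0.18  0.81]  turn units [ 0.07 -0.11  0.07]
```

Request:
{"name": "step_arm", "arguments": {"moves": [-0.15,0.16,0.4,0.07,-0.1,0.07,1,0,0,0.4,0,0,0,1,0,0,0.2,0,0,0,1,0,0,0,0,0,0,1]}}

```text
time: 8.63
tool_pos: [505.6, -48.9, 75.1]
tcp_rot: [-3.14, -0.0, 3.136]
contact_force: [0.0, 0.0, -1.3]
grip_width: 13.2
```

```bash
python3 - <<'E'
from h import *
o=get_obs();go([505.5,-43.2,70],180,o);np.save("o7.npy",o,allow_pickle=True)
for n in ["wrist","side"]: cv2.imwrite(f"pics/{n}7.png",capture(n)[:,:,::-1])
im=cv2.imread("pics/wrist7.png");cv2.imwrite("pics/w7z.png",cv2.resize(im[170:300,200:380],None,fx=4,fy=4,interpolation=3))
im=cv2.imread("pics/side7.png");cv2.imwrite("pics/s7z.png",cv2.resize(im[160:250,230:350],None,fx=6,fy=6,interpolation=3))
W=cam("wrist",o)
Rm=R.from_euler('xyz',o['tcp_rot'])
for z in (35.3,9):
    p=o['tool_pos']+Rm.apply([0,0,z]);q=proj(W,p);print(z,p.round(1),q,((q-[200,170])*4).round())
E
```

```text
pos [505.59 -48.94  75.13] rpy [-1.7990e+02 -1.0000e-02  1.7965e+02] F [ 0.   0.  -1.3] w 13.2 t 8.63
 shift units [0.01 0.29 0.26]  turn units [-0.02 -0.   -0.09]
35.3 [505.6 -49.   39.8] [280.64327886 242.61084405] [323. 290.]
9 [505.6 -49.   66.1] [280.53220761 259.66522195] [322. 359.]
```

View pics/w7z.png

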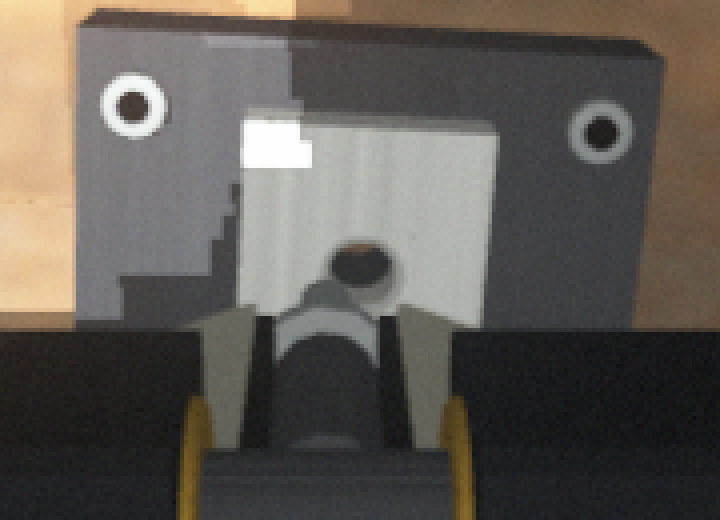

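View pics/s7z.png

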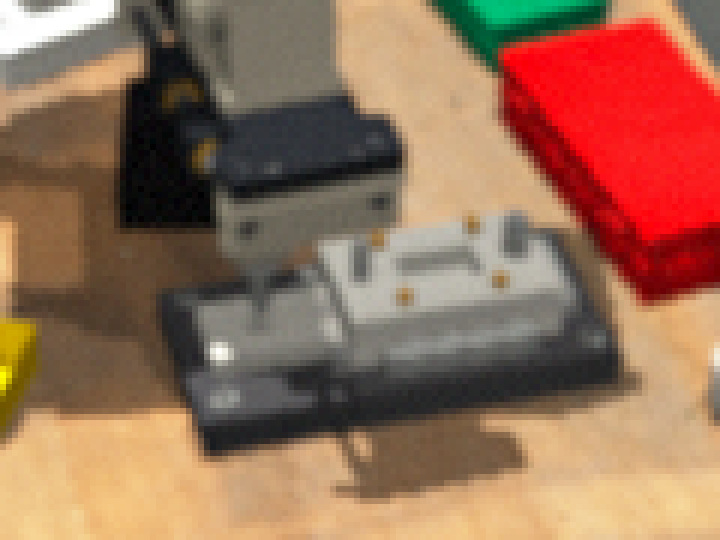

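```bash
python3 - <<'E'
from h import *
o=np.load("o7.npy",allow_pickle=True).item();W=cam("wrist",o)
h=onz(W,200+364/4-.4,170+270/4-.4,30);print("hole",h)
W6=cam("wrist",np.load("o6.npy",allow_pickle=True).item());print(onz(W6,200+341/4-.4,170+250/4-.4,30))
go([h[0],h[1],72],180)
E
```

```text
hole [505.50205425 -42.56986325  30.        ]
[505.60453592 -43.14755671  30.        ]
pos [505.94 -48.91  75.8 ] rpy [-1.7990e+02  4.0000e-02  1.7965e+02] F [-0.  -0.  -0.6] w 13.3 t 8.73
 shift units [0.02 0.32 0.19]  turn units [-0.03  0.01 -0.09]
```

Request:
{"name": "step_arm", "arguments": {"moves": [0.02,0.29,0,0,0,-0.09,1,0,0,0,0,0,0,1]}}

```text
time: 8.9
tool_pos: [505.7, -43.5, 76.1]
tcp_rot: [-3.14, 0.001, 3.141]
contact_force: [-0.3, -0.1, -0.3]
grip_width: 13.3
```

```bash
python3 - <<'E'
from h import *
go([505.6,-43,66],180)
E
```

```text
pos [505.71 -43.46  76.09] rpy [-1.7989e+02  6.0000e-02  1.7996e+02] F [-0.3 -0.1 -0.3] w 13.3 t 8.9
 shift units [0.01 0.02 0.5 ]  turn units [-0.03  0.02 -0.01]
```

Request:
{"name": "step_arm", "arguments": {"moves": [0.01,0.02,0.2,0,0,0,1,0,0,0.2,0,0,0,1,0,0,0,0,0,0,1]}}

```text
time: 9.15
tool_pos: [506.0, -42.8, 68.2]
tcp_rot: [-3.139, 0.003, -3.141]
contact_force: [-1.0, 0.2, -0.2]
grip_width: 12.8
```

```bash
python3 - <<'E'
from h import *
go([505.6,-43,60],180)
o=get_obs();cv2.imwrite("pics/wrist8.png",capture("wrist")[:,:,::-1])
im=cv2.imread("pics/wrist8.png");cv2.imwrite("pics/w8z.png",cv2.resize(im[170:300,200:380],None,fx=4,fy=4,interpolation=3))
E
```

```text
pos [505.99 -42.83  68.22] rpy [-1.7987e+02  1.6000e-01 -1.7999e+02] F [-1.   0.2 -0.2] w 12.8 t 9.15
 shift units [ 0.02 -0.01  0.41]  turn units [-0.03  0.04  0.  ]
```

View pics/w8z.png

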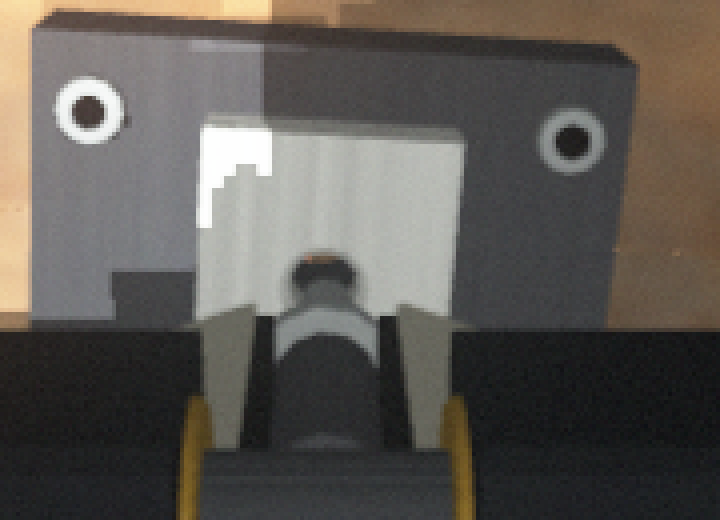

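The hole (columns 288–360) and the pin (302–352) line up, so I'm inserting it.

Request:
{"name": "step_arm", "arguments": {"moves": [0.02,0,0.2,0,0.03,0,1,0,0,0.2,0,0,0,1,0,0,0.2,0,0,0,1,0,0,0,0,0,0,1]}}

```text
time: 9.53
tool_pos: [505.8, -42.9, 55.3]
tcp_rot: [-3.139, 0.001, -3.141]
contact_force: [0.4, -0.0, -0.2]
grip_width: 13.4
```

```bash
python3 - <<'E'
from h import *
go([505.6,-43,38.35],180)
E
```

```text
pos [505.75 -42.86  55.3 ] rpy [-1.7986e+02  5.0000e-02 -1.7998e+02] F [ 0.4 -0.  -0.2] w 13.4 t 9.53
 shift units [ 0.01 -0.    0.85]  turn units [-0.03  0.01  0.  ]
```

Request:
{"name": "step_arm", "arguments": {"moves": [0.01,0,0.2,0,0,0,1,0,0,0.2,0,0,0,1,0,0,0.2,0,0,0,1,0,0,0.1,0,0,0,1,0,0,0,0,0,0,1]}}

```text
time: 9.95
tool_pos: [505.3, -42.9, 39.3]
tcp_rot: [-3.139, 0.0, -3.141]
contact_force: [0.2, -0.0, -0.7]
grip_width: 13.1
```

```bash
python3 - <<'E'
from h import *
go([505.6,-43,38.35],180)
E
```

```text
pos [505.31 -42.93  39.28] rpy [-1.7987e+02  1.0000e-02 -1.7999e+02] F [ 0.2 -0.  -0.7] w 13.1 t 9.95
 shift units [-0.01 -0.    0.05]  turn units [-0.03  0.    0.  ]
```

Request:
{"name": "step_arm", "arguments": {"moves": [0,0,0.1,0,0,0,1,0,0,0.1,0,0,0,1,0,0,0.1,0,0,0,1]}}

```text
time: 10.2
tool_pos: [505.8, -43.0, 38.1]
tcp_rot: [-3.139, 0.002, -3.141]
contact_force: [-7.6, 1.7, 22.0]
grip_width: 13.3
```

```bash
python3 - <<'E'
from h import *
go([505.6,-43,38.35],180)
E
```

```text
pos [505.75 -43.03  38.07] rpy [-1.7983e+02  1.2000e-01 -1.7996e+02] F [-7.6  1.7 22. ] w 13.3 t 10.2
 shift units [ 0.01  0.   -0.01]  turn units [-0.04  0.03  0.01]
```

Request:
{"name": "step_arm", "arguments": {"moves": [0,0,0,0,0,0,1,0,0,0,0,0,0,0,0,0,0,0,0,0,0,0,0,0,0,0,0,0,0,0,0,0,0,0,0,0,0,0,0,0,0,0]}}

```text
time: 10.7
tool_pos: [506.7, -43.2, 39.5]
tcp_rot: [-3.138, 0.005, -3.141]
contact_force: [-0.5, 0.3, -0.4]
grip_width: 42.2
```

```bash
python3 - <<'E'
from h import *
go([505.6,-43,100],180)
E
```

```text
pos [506.65 -43.21  39.53] rpy [-179.78    0.3  -179.96] F [-0.5  0.3 -0.4] w 42.2 t 10.7
 shift units [ 0.04 -0.   -3.02]  turn units [-0.05  0.07  0.01]
```

Request:
{"name": "step_arm", "arguments": {"moves": [0,0,-0.5,0,0,0,0,0,0,-1,0,0,0,0,0,0,-1,0,0,0,-1,0,0,-1,0,0,0,-1,0,0,-1,0,0,0,-1,0,0,-1,0,0,0,-1,0,0,-1,0,0,0,-1,0,0,0,0,0,0,-1]}}

```text
time: 11.37
tool_pos: [504.8, -42.5, 177.5]
tcp_rot: [-3.139, 0.001, -3.141]
contact_force: [0.6, -0.4, 0.6]
grip_width: 80.9
```

```bash
python3 - <<'E'
from h import *
o=get_obs();go([490,259,150],195,o);np.save("o9.npy",o,allow_pickle=True)
for n in ["wrist","side"]: cv2.imwrite(f"pics/{n}9.png",capture(n)[:,:,::-1])
im=cv2.imread("pics/side9.png");cv2.imwrite("pics/s9z.png",cv2.resize(im[160:250,230:350],None,fx=6,fy=6,interpolation=3))
E
```

```text
pos [504.75 -42.46 177.53] rpy [-1.7985e+02  3.0000e-02 -1.7996e+02] F [ 0.6 -0.4  0.6] w 80.9 t 11.37
 shift units [ 0.73 15.08  1.34]  turn units [-0.04  0.   -3.74]
```

View pics/wrist9.png

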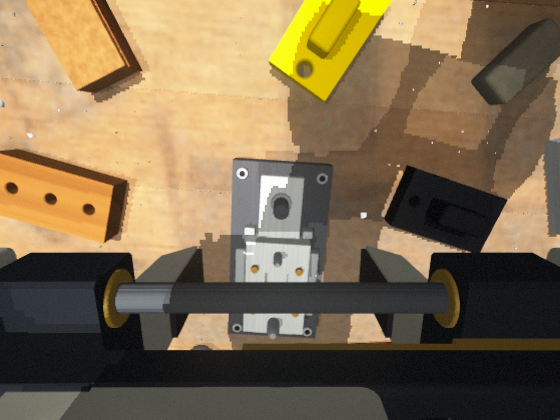

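View pics/s9z.png

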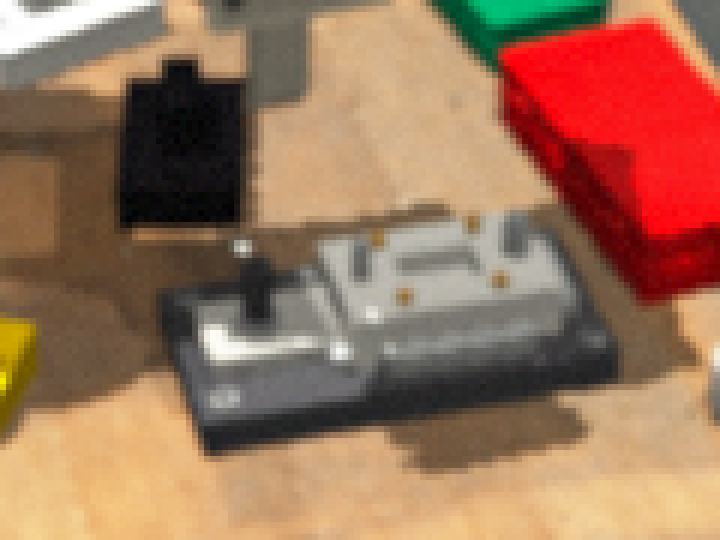

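The side view shows the pin standing with its collar on the foot and its grip free. Next is the upper half.

Request:
{"name": "step_arm", "arguments": {"moves": [0.05,0.7,0,0,0,0,-1,0.05,1,0,0,0,0,-1,0.05,1,0,0,0,0,-1,0.05,1,0,0,0,0,-1,0.05,1,0,0,0,0,-1,0.05,1,0,0,0,0,-1,0.05,1,0,0,0,0,-1,0.05,1,0,0,0,0,-1]}}

```text
time: 12.13
tool_pos: [489.2, 114.4, 164.7]
tcp_rot: [-3.14, -0.023, 3.135]
contact_force: [0.5, -0.4, 0.9]
grip_width: 91.9
```

Request:
{"name": "step_arm", "arguments": {"moves": [0.05,1,0,0,0,0,-1,0.05,1,0,0,0,0,-1,0,1,0,0,0,-1,-1,0,1,0,0,0,-1,-1,0,0.5,0,0,0,-1,-1,0,0.2,0,0,0,-0.7,-1,0,0,0,0,0,0,-1]}}

```text
time: 12.72
tool_pos: [476.5, 215.6, 154.4]
tcp_rot: [3.135, -0.043, -2.874]
contact_force: [0.2, 0.0, -0.5]
grip_width: 91.6
```

```bash
python3 - <<'E'
from h import *
o=get_obs();go([490,258.8,90],195.1,o);np.save("o10.npy",o,allow_pickle=True)
cv2.imwrite("pics/wrist10.png",capture("wrist")[:,:,::-1])
E
```

```text
pos [476.52 215.57 154.43] rpy [ 179.64   -2.45 -164.68] F [ 0.2  0.  -0.5] w 91.6 t 12.72
 shift units [-1.36  1.89  3.18]  turn units [ 0.09 -0.61  0.05]
```

View pics/wrist10.png

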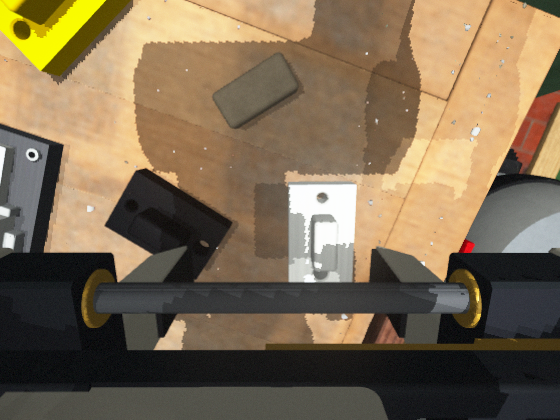

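```bash
python3 - <<'E'
from h import *
o=np.load("o10.npy",allow_pickle=True).item();W=cam("wrist",o)
im=cv2.imread("pics/wrist10.png");cv2.imwrite("pics/w10z.png",cv2.resize(im[170:300,250:400],None,fx=5,fy=5,interpolation=3))
print("bar",onz(W,375,325,15),"black",onz(W,232,222,24))
E
```

```text
bar [567.00508657 339.93942897  15.        ] black [497.63379377 176.33995725  24.        ]
```

View pics/w10z.png

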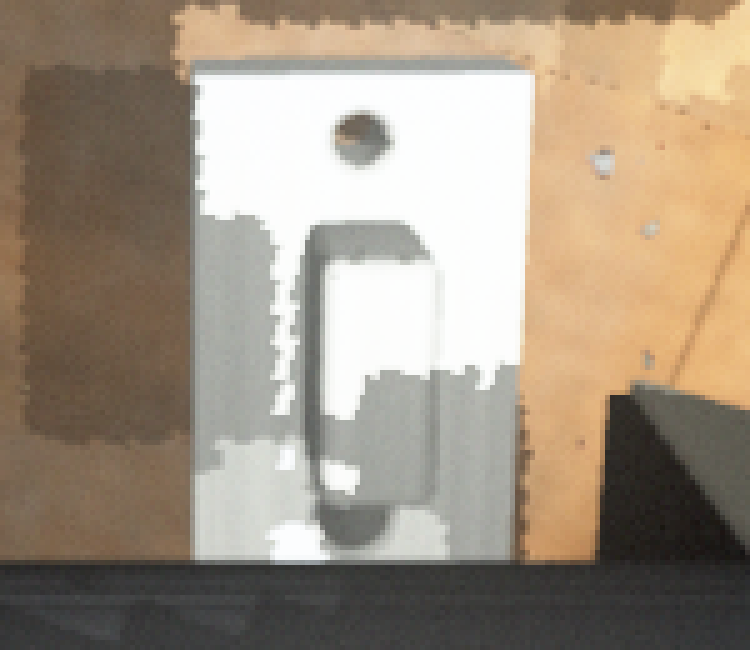

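```bash
python3 - <<'E'
from h import *
o=np.load("o10.npy",allow_pickle=True).item();W=cam("wrist",o)
a=lambda u,v,z:onz(W,u/5+250-.4,v/5+170-.4,z)
T=np.array([a(*p,55) for p in [(323,258),(437,258),(320,503),(434,503)]]);print(T.round(1),T.mean(0))
h=a(361,138,24);print(h);d=T.mean(0)-h;print(np.linalg.norm(d[:2]),np.degrees(np.arctan2(d[1],d[0])))
e=a(192,300,24),a(192,550,24);d=e[1]-e[0];print(np.degrees(np.arctan2(d[1],d[0])))
e=a(533,72,24),a(516,555,24);d=e[1]-e[0];print(np.degrees(np.arctan2(d[1],d[0])))
n=a(192,74,24),a(531,72,24);d=n[1]-n[0];print(np.linalg.norm(d),np.degrees(np.arctan2(-d[0],d[1])))
c=(n[0]+n[1])/2;t=np.radians(15);print("centre from near edge",c+48*np.array([np.cos(t),np.sin(t),0]))
E
```

```text
[[470.5 242.8  55. ]
 [465.7 260.7  55. ]
 [511.4 254.5  55. ]
 [506.4 273.   55. ]] [488.50632721 257.7525575   55.        ]
[454.32587377 248.42077842  24.        ]
35.431419645132486 15.270465864750712
15.550670812604755
16.205218082965562
60.064086064204425 15.573614807004587
centre from near edge [489.47869483 257.5423277   24.        ]
```

```bash
python3 - <<'E'
from h import *
go([489.3,258,90],195.3)
E
```

```text
pos [476.43 215.1  154.27] rpy [ 179.66   -2.48 -164.84] F [-0.4  0.3 -0.7] w 91.7 t 12.77
 shift units [-1.32  1.88  3.17]  turn units [ 0.09 -0.62 -0.04]
```

Request:
{"name": "step_arm", "arguments": {"moves": [-0.6,0.9,0.4,0.05,-0.3,0.05,0,-0.6,0.9,0.6,0.05,-0.3,0,0,0,0.2,0.6,0,0,0,0,0,0,0,0,0,0,0]}}

```text
time: 13.1
tool_pos: [488.7, 258.5, 118.3]
tcp_rot: [-3.139, -0.003, -2.891]
contact_force: [-0.4, 0.3, -0.6]
grip_width: 70.0
```

```bash
python3 - <<'E'
from h import *
go([489.3,258,70],195.3)
E
```

```text
pos [488.72 258.52 118.33] rpy [-179.85   -0.19 -165.67] F [-0.4  0.3 -0.6] w 70.0 t 13.1
 shift units [-0.03 -0.03  2.42]  turn units [-0.04 -0.05 -0.24]
```

Request:
{"name": "step_arm", "arguments": {"moves": [-0.03,0,0.6,0,-0.05,-0.1,0,0,0,0.7,0,0,-0.1,0,0,0,0.7,0,0,0,0,0,0,0.4,0,0,0,0,0,0,0,0,0,0,0]}}

```text
time: 13.52
tool_pos: [489.5, 254.9, 68.6]
tcp_rot: [-3.138, -0.003, -2.886]
contact_force: [-0.7, 0.3, -0.1]
grip_width: 46.2
```

```bash
python3 - <<'E'
from h import *
go([489.3,258,26.5],195.3)
E
```

```text
pos [489.46 254.86  68.58] rpy [-1.7978e+02 -1.5000e-01 -1.6533e+02] F [-0.7  0.3 -0.1] w 46.2 t 13.52
 shift units [-0.04  0.16  2.1 ]  turn units [-0.05 -0.04 -0.16]
```

Request:
{"name": "step_arm", "arguments": {"moves": [-0.04,0.2,0.4,-0.05,-0.04,-0.12,0,0,0,0.5,0,0,0,0,0,0,0.5,0,0,0,0,0,0,0.4,0,0,0,0,0,0,0,0,0,0,0]}}

```text
time: 13.93
tool_pos: [490.6, 258.3, 31.1]
tcp_rot: [3.141, 0.003, -2.879]
contact_force: [0.2, -0.1, 0.3]
grip_width: 45.8
```

```bash
python3 - <<'E'
from h import *
go([489.3,258,26.5],195.3)
E
```

```text
pos [490.6  258.33  31.09] rpy [ 1.7999e+02  1.6000e-01 -1.6498e+02] F [ 0.2 -0.1  0.3] w 45.8 t 13.93
 shift units [0.07 0.   0.23]  turn units [ 0.    0.04 -0.07]
```

Request:
{"name": "step_arm", "arguments": {"moves": [0.07,0,0.22,0,0.04,-0.07,0,0,0,0,0,0,0,0]}}

```text
time: 14.1
tool_pos: [488.9, 257.9, 25.7]
tcp_rot: [3.142, -0.001, -2.874]
contact_force: [-1.1, -0.3, 0.2]
grip_width: 45.9
```

```bash
python3 - <<'E'
from h import *
go([489.3,258,26.5],195.3)
E
```

```text
pos [488.93 257.91  25.75] rpy [ 1.8000e+02 -7.0000e-02 -1.6467e+02] F [-1.1 -0.3  0.2] w 45.9 t 14.1
 shift units [-0.02 -0.   -0.04]  turn units [ 0.   -0.02  0.01]
```

Request:
{"name": "step_arm", "arguments": {"moves": [0,0,0,0,0,0,1,0,0,0,0,0,0,1,0,0,0,0,0,0,1,0,0,0,0,0,0,1,0,0,0,0,0,0,1,0,0,0,0,0,0,1,0,0,0,0,0,0,1,0,0,0,0,0,0,1]}}

```text
time: 14.77
tool_pos: [489.5, 258.2, 26.6]
tcp_rot: [3.142, 0.001, -2.874]
contact_force: [0.5, -0.1, -1.3]
grip_width: 20.1
```

```bash
python3 - <<'E'
from h import *
go([489.3,258,26.5],195.3)
o=get_obs();np.save("o11.npy",o,allow_pickle=True);cv2.imwrite("pics/wrist11.png",capture("wrist")[:,:,::-1])
E
```

```text
pos [489.47 258.17  26.64] rpy [ 1.8000e+02  3.0000e-02 -1.6465e+02] F [ 0.5 -0.1 -1.3] w 20.1 t 14.77
 shift units [ 0.01 -0.01  0.01]  turn units [0.   0.01 0.01]
```

View pics/wrist11.png

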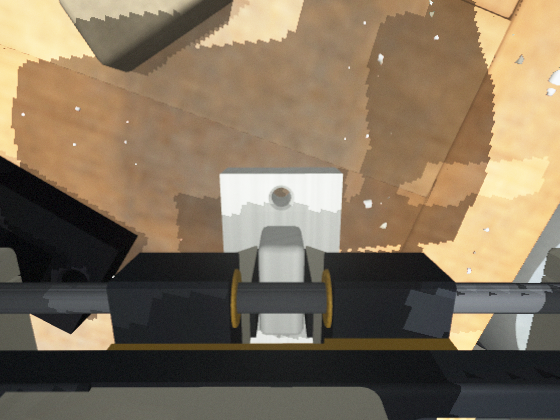

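```bash
python3 - <<'E'
from h import *
o=np.load("o11.npy",allow_pickle=True).item();W=cam("wrist",o)
im=cv2.imread("pics/wrist11.png");cv2.imwrite("pics/w11z.png",cv2.resize(im[160:270,210:355],None,fx=5,fy=5,interpolation=3))
Rm=R.from_euler('xyz',o['tcp_rot'])
for uv in [(280.8,197.5),(220,174),(342,174)]:
    print(Rm.inv().apply(onz(W,*uv,24)-o['tool_pos']).round(2))
E
```

```text
[35.99  0.34  2.61]
[ 47.72 -29.26   2.61]
[47.71 30.14  2.61]
```

View pics/w11z.png

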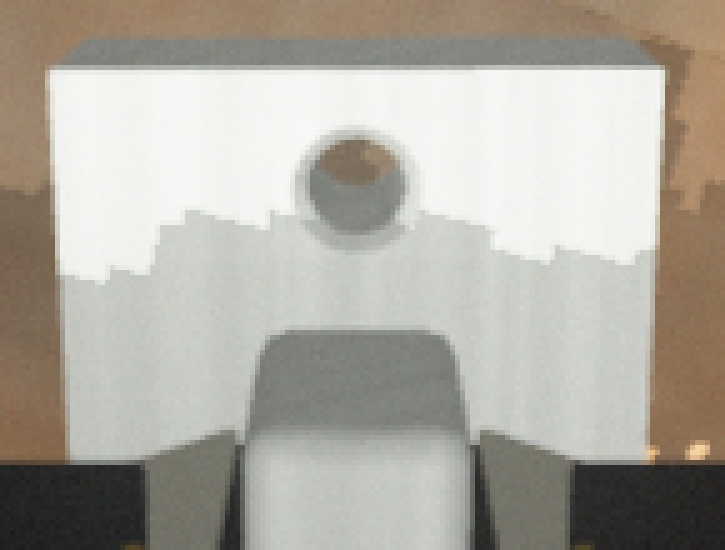

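Request:
{"name": "step_arm", "arguments": {"moves": [0,0,-0.2,0,0,0,1,0,0,-0.4,0,0,0,1,0,0,-0.8,0,0,0,1,0,0,-1,0,0,0,1,0,0,-1,0,0,0,1,0,0,-1,0,0,0,1,0,0,-1,0,0,0,1,0,0,-0.5,0,0,0,1]}}

```text
time: 15.48
tool_pos: [485.2, 256.7, 147.8]
tcp_rot: [-3.141, -0.013, -2.874]
contact_force: [1.1, 1.0, -4.5]
grip_width: 19.8
```

```bash
python3 - <<'E'
from h import *
go([588.9,-47.5,150],180-3.3)
E
```

```text
pos [485.18 256.72 147.84] rpy [-179.95   -0.75 -164.65] F [ 1.1  1.  -4.5] w 19.8 t 15.48
 shift units [ -0.97 -16.04  -0.11]  turn units [-0.04 -0.18  4.66]
```

Request:
{"name": "step_arm", "arguments": {"moves": [0,-0.3,0,0,-0.1,0.9,1,0,-0.6,0,0,-0.1,0.9,1,-0.1,-0.9,0,0,0,0.9,1,-0.2,-1,0,0,0,0.9,1,-0.3,-1,0,0,0,0.9,1,-0.3,-1,0,0,0,0.2,1,-0.3,-1,0,0,0,0,1,-0.3,-1,0,0,0,0,1]}}

```text
time: 16.15
tool_pos: [518.6, 120.4, 156.2]
tcp_rot: [3.138, 0.007, 3.072]
contact_force: [0.7, -0.4, -3.4]
grip_width: 19.9
```

```bash
python3 - <<'E'
from h import *
go([588.7,-47.9,150],180-3.4)
E
```

```text
pos [518.56 120.45 156.19] rpy [179.82   0.43 176.03] F [ 0.7 -0.4 -3.4] w 19.9 t 16.15
 shift units [-4.08 -8.15  0.31]  turn units [ 0.04  0.11 -0.14]
```

Request:
{"name": "step_arm", "arguments": {"moves": [-0.5,-1,0,0,0.1,-0.1,1,-0.5,-1,0,0,0,0,1,-0.5,-1,0,0,0,0,1,-0.5,-1,0,0,0,0,1,-0.5,-1,0,0,0,0,1,-0.5,-0.8,0,0,0,0,1,-0.4,-0.4,0,0,0,0,1,0,0,0,0,0,0,1]}}

```text
time: 16.82
tool_pos: [578.3, -18.0, 159.1]
tcp_rot: [3.14, -0.002, 3.076]
contact_force: [-0.3, -0.2, -4.0]
grip_width: 20.0
```

```bash
python3 - <<'E'
from h import *
o=get_obs();go([588.7,-47.9,130],180-3.4,o)
np.save("o12.npy",o,allow_pickle=True)
for n in ["wrist","side","scene"]: cv2.imwrite(f"pics/{n}12.png",capture(n)[:,:,::-1])
E
```

```text
pos [578.29 -18.01 159.06] rpy [ 1.7989e+02 -1.4000e-01  1.7624e+02] F [-0.3 -0.2 -4. ] w 20.0 t 16.82
 shift units [-0.62 -1.46  1.45]  turn units [ 0.03 -0.03 -0.09]
```

View pics/wrist12.png

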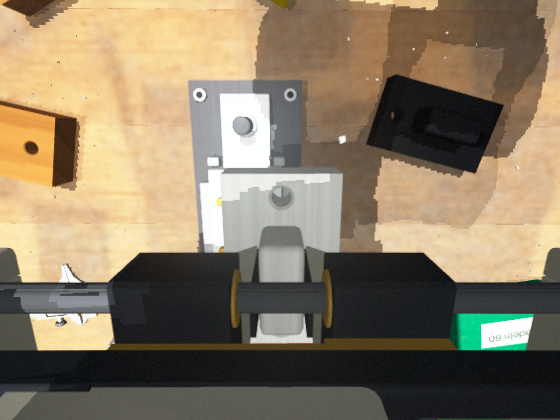

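Request:
{"name": "step_arm", "arguments": {"moves": [-0.3,-0.7,0.4,0.03,-0.03,-0.09,1,-0.3,-0.7,0.5,0,0,0,1,0,0,0.5,0,0,0,1,0,0,0.3,0,0,0,1,0,0,0,0,0,0,1]}}

```text
time: 17.38
tool_pos: [585.6, -40.2, 122.8]
tcp_rot: [3.139, -0.004, 3.09]
contact_force: [-0.3, -0.2, -5.0]
grip_width: 20.0
```

```bash
python3 - <<'E'
from h import *
o=get_obs();go([588.7,-47.9,110],180-3.4,o)
np.save("o13.npy",o,allow_pickle=True)
for n in ["wrist","side","scene"]: cv2.imwrite(f"pics/{n}13.png",capture(n)[:,:,::-1])
im=cv2.imread("pics/wrist13.png");cv2.imwrite("pics/w13z.png",cv2.resize(im[60:260,190:380],None,fx=3,fy=3,interpolation=3))
E
```

```text
pos [585.61 -40.16 122.84] rpy [179.83  -0.23 177.02] F [-0.3 -0.2 -5. ] w 20.0 t 17.38
 shift units [-0.18 -0.38  0.64]  turn units [ 0.04 -0.06  0.11]
```

View pics/w13z.png

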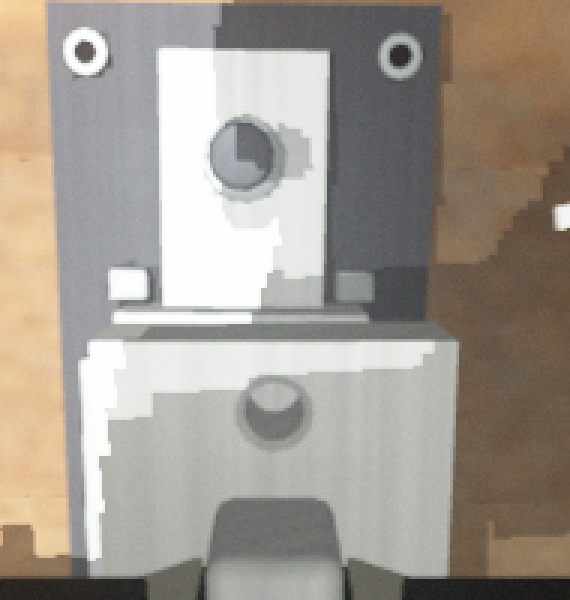

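```bash
python3 - <<'E'
from h import *
o=np.load("o13.npy",allow_pickle=True).item();W=cam("wrist",o)
a=lambda u,v,z:onz(W,u/3+190-.33,v/3+60-.33,z)
L=a(160,55,30),a(162.5,300,30);Rr=a(329,55,30),a(326.5,300,30)
for e in (L,Rr):
    d=e[1]-e[0];print(e,np.degrees(np.arctan2(d[1],d[0])))
n=a(159,49,30),a(329,49,30);d=n[1]-n[0];c=(n[0]+n[1])/2;print("near",n,np.linalg.norm(d),np.degrees(np.arctan2(-d[0],d[1])))
t=np.radians(-3.4);x=np.array([np.cos(t),np.sin(t),0]);y=np.array([-x[1],x[0],0])
print("centre from foot end",c+108*x)
B=a(113,310,46),a(369,310,46);d=B[1]-B[0];print("block near top edge",B,np.linalg.norm(d),np.degrees(np.arctan2(-d[0],d[1])),"centre",(B[0]+B[1])/2+48*x)
s=a(85,51,20),a(400,55,20);d=s[1]-s[0];print("screws",s,np.linalg.norm(d),np.degrees(np.arctan2(-d[0],d[1])),sum(s)/2)
print("pin top",a(241,154,64)+83*x,"collar",a(245,158,34)+83*x)
# held upper
U=a(90,342,o['tool_pos'][2]-2.6),a(459,342,o['tool_pos'][2]-2.6);hh=a(274,413,o['tool_pos'][2]-2.6)
Rm=R.from_euler('xyz',o['tcp_rot']);print([Rm.inv().apply(p-o['tool_pos']).round(2) for p in (*U,hh)])
S=cam("scene");
E
```

```text
(array([481.96899553, -61.20934494,  30.        ]), array([539.08402157, -65.32838556,  30.        ])) -4.124934807003196
(array([484.03736014, -21.46111989,  30.        ]), array([541.24273847, -24.24407755,  30.        ])) -2.7851597340444187
near (array([480.64703538, -61.33501664,  30.        ]), array([482.72397268, -21.41172966,  30.        ])) 39.97727494349351 -2.978025372579657
centre from foot end [589.49540545 -47.7784615   30.        ]
block near top edge (array([539.1923955, -75.3109164,  46.       ]), array([542.35648003, -15.1122504 ,  46.        ])) 60.28176190719614 -3.008738123566053 centre [588.6899495  -48.05828933  46.        ]
screws (array([478.84764944, -80.4330345 ,  20.        ]), array([483.76292464,  -3.49449195,  20.        ])) 77.0953906576074 -3.6554152278872873 [481.30528704 -41.96376322  20.        ]
pin top [589.20639712 -47.48604257  64.        ] collar [589.13387962 -47.44019029  34.        ]
[array([ 48.  , -29.63,   2.71]), array([47.95, 30.32,  2.88]), array([36.17,  0.25,  2.75])]
```

```bash
python3 - <<'E'
from h import *
go([589,-48.1,102],176.7)
E
```

```text
pos [586.54 -40.17 124.62] rpy [ 1.7986e+02 -7.0000e-02  1.7705e+02] F [ 0.9  0.  -3.8] w 19.9 t 17.53
 shift units [-0.14 -0.39  1.13]  turn units [ 0.04 -0.02  0.09]
```

Request:
{"name": "step_arm", "arguments": {"moves": [-0.18,-0.38,0.3,0.04,-0.06,0.06,1,0,0,0.4,0,0,0,1,0,0,0.2,0,0,0,1,0,0,0,0,0,0,1]}}

```text
time: 17.87
tool_pos: [591.0, -48.2, 106.5]
tcp_rot: [-3.141, 0.007, 3.086]
contact_force: [0.7, 0.4, -3.9]
grip_width: 19.7
```

```bash
python3 - <<'E'
from h import *
go([589,-48.1,98],176.7)
E
```

```text
pos [591.02 -48.15 106.54] rpy [-179.94    0.39  176.84] F [ 0.7  0.4 -3.9] w 19.7 t 17.87
 shift units [ 0.1  -0.    0.43]  turn units [-0.01  0.1   0.03]
```

Request:
{"name": "step_arm", "arguments": {"moves": [0.1,0,0.1,0,0.08,0.03,1,0,0,0.25,0,0,0,1,0,0,0,0,0,0,1]}}

```text
time: 18.12
tool_pos: [588.6, -48.0, 98.6]
tcp_rot: [-3.141, -0.0, 3.084]
contact_force: [0.4, 0.6, -4.2]
grip_width: 20.0
```

```bash
python3 - <<'E'
from h import *
o=get_obs();go([589,-48.1,95],176.7,o)
np.save("o14.npy",o,allow_pickle=True)
for n in ["wrist","side","scene"]: cv2.imwrite(f"pics/{n}14.png",capture(n)[:,:,::-1])
im=cv2.imread("pics/wrist14.png");cv2.imwrite("pics/w14z.png",cv2.resize(im[60:260,190:380],None,fx=3,fy=3,interpolation=3))
a=cv2.imread("pics/side14.png");cv2.imwrite("pics/s14z.png",cv2.resize(a[160:250,230:350],None,fx=6,fy=6,interpolation=3))
E
```

```text
pos [588.64 -47.98  98.57] rpy [-179.95   -0.    176.69] F [ 0.4  0.6 -4.2] w 20.0 t 18.12
 shift units [-0.02 -0.    0.18]  turn units [-0.01 -0.   -0.  ]
```

View pics/w14z.png

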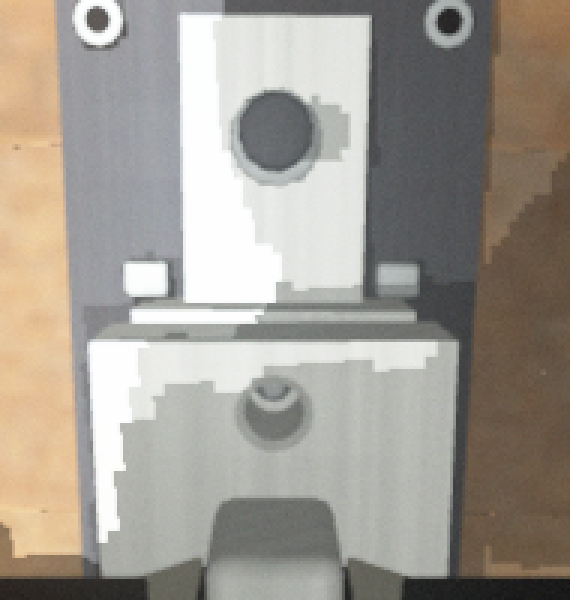

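View pics/s14z.png

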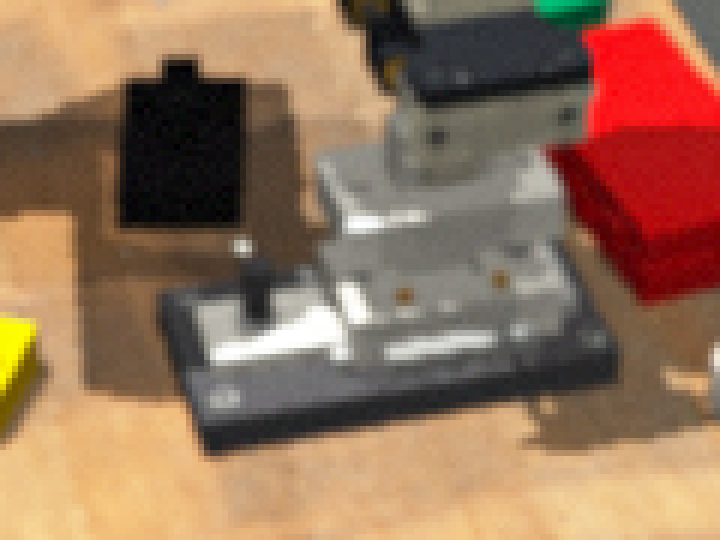

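```bash
python3 - <<'E'
from h import *
o=np.load("o14.npy",allow_pickle=True).item();W=cam("wrist",o)
t=np.radians(-3.3);x=np.array([np.cos(t),np.sin(t),0]);c=np.array([589,-48.1,0])
for nm,d in (("smalldowel",-36),("pin",-83),("foot end",-108)):
    for z in (68,64,46,30): print(nm,z,((proj(W,c+d*x+[0,0,z])-[190,60])*3).round(0))
a=lambda u,v,z:onz(W,u/3+190-.33,v/3+60-.33,z)
n=(a(180,14,30)+a(371,14,30))/2;print("c",n+108*x)
B=(a(131,310,46)+a(416,310,46))/2;print("c",B+48*x)
print("holes mid",(a(98,19,20)+a(449,19,20))/2)
E
```

```text
smalldowel 68 [271. 383.]
smalldowel 64 [272. 379.]
smalldowel 46 [272. 363.]
smalldowel 30 [272. 351.]
pin 68 [271. 126.]
pin 64 [271. 127.]
pin 46 [272. 132.]
pin 30 [272. 136.]
foot end 68 [271. -26.]
foot end 64 [271. -22.]
foot end 46 [272.  -3.]
foot end 30 [272.  11.]
c [589.50666965 -47.5591702   30.        ]
c [589.4907481  -47.98534933  46.        ]
holes mid [481.15241253 -41.76545446  20.        ]
```

Request:
{"name": "step_arm", "arguments": {"moves": [-0.03,0,0.15,0,0,0,1,0,0,0.2,0,0,0,1,0,0,0.2,0,0,0,1,0,0,0,0,0,0,1]}}

```text
time: 18.6
tool_pos: [590.6, -48.2, 88.5]
tcp_rot: [-3.14, 0.004, 3.084]
contact_force: [-0.9, 0.6, -4.9]
grip_width: 19.7
```

```bash
python3 - <<'E'
from h import *
o=get_obs();go([589.2,-48.0,78],176.7,o)
cv2.imwrite("pics/wrist15.png",capture("wrist")[:,:,::-1])
im=cv2.imread("pics/wrist15.png");cv2.imwrite("pics/w15z.png",cv2.resize(im[160:260,210:350],None,fx=5,fy=5,interpolation=3))
E
```

```text
pos [590.55 -48.18  88.49] rpy [-179.92    0.21  176.71] F [-0.9  0.6 -4.9] w 19.7 t 18.6
 shift units [0.07 0.01 0.52]  turn units [-0.02  0.05  0.  ]
```

View pics/w15z.png

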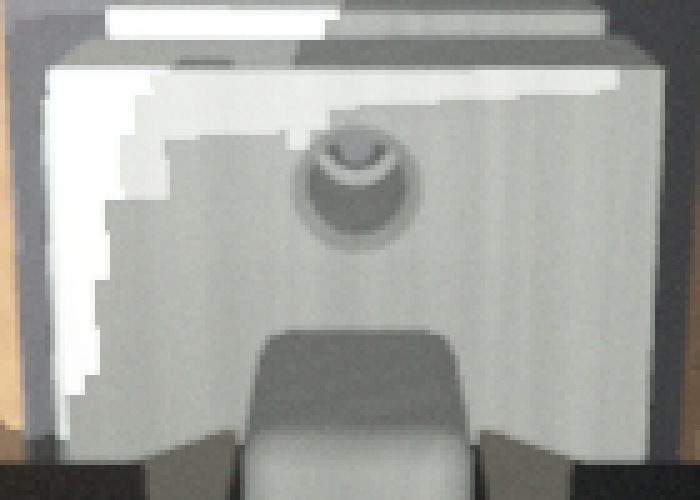

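Both dowels have entered with no contact force. The small dowel sits centred in its hole at column 356. I'm continuing down.

Request:
{"name": "step_arm", "arguments": {"moves": [0.06,0,0.15,0,0.04,0,1,0,0,0.2,0,0,0,1,0,0,0,0,0,0,1]}}

```text
time: 18.9
tool_pos: [589.5, -48.1, 81.2]
tcp_rot: [-3.14, 0.001, 3.084]
contact_force: [-0.6, -0.4, -4.4]
grip_width: 19.7
```

```bash
python3 - <<'E'
from h import *
o=get_obs();go([589.2,-48.0,72.6],176.7,o)
E
```

```text
pos [589.52 -48.13  81.23] rpy [-1.7992e+02  7.0000e-02  1.7671e+02] F [-0.6 -0.4 -4.4] w 19.7 t 18.9
 shift units [0.02 0.01 0.43]  turn units [-0.02  0.02  0.  ]
```

Request:
{"name": "step_arm", "arguments": {"moves": [0.02,0,0.15,0,0,0,1,0,0,0.15,0,0,0,1,0,0,0.15,0,0,0,1]}}

```text
time: 19.15
tool_pos: [589.5, -48.2, 73.1]
tcp_rot: [-3.14, 0.003, 3.084]
contact_force: [-2.6, 0.5, 6.3]
grip_width: 20.0
```

```bash
python3 - <<'E'
from h import *
o=get_obs();go([589.2,-48.0,72.6],176.7,o)
E
```

```text
pos [589.47 -48.19  73.11] rpy [-1.7991e+02  1.5000e-01  1.7671e+02] F [-2.6  0.5  6.3] w 20.0 t 19.15
 shift units [0.01 0.01 0.03]  turn units [-0.02  0.04  0.  ]
```

Request:
{"name": "step_arm", "arguments": {"moves": [0,0,0.1,0,0,0,1,0,0,0.1,0,0,0,1,0,0,0.1,0,0,0,1]}}

```text
time: 19.4
tool_pos: [589.6, -48.3, 72.6]
tcp_rot: [-3.139, 0.005, 3.084]
contact_force: [-6.9, 0.6, 14.3]
grip_width: 19.9
```

```bash
python3 - <<'E'
from h import *
o=get_obs();go([589.2,-48.0,72.6],176.7,o);print(o['moment'])
for n in ["wrist","side","scene"]: cv2.imwrite(f"pics/{n}16.png",capture(n)[:,:,::-1])
im=cv2.imread("pics/wrist16.png");cv2.imwrite("pics/w16z.png",cv2.resize(im[60:260,190:380],None,fx=3,fy=3,interpolation=3))
a=cv2.imread("pics/side16.png");cv2.imwrite("pics/s16z.png",cv2.resize(a[160:250,230:350],None,fx=6,fy=6,interpolation=3))
go([589.2,-48.0,72.6],176.7)
E
```

```text
pos [589.55 -48.27  72.63] rpy [-179.87    0.28  176.73] F [-6.9  0.6 14.3] w 19.9 t 19.4
 shift units [0.02 0.01 0.  ]  turn units [-0.03  0.07  0.01]
[ 0.34246559  1.36569956 -0.0433094 ]
pos [589.52 -48.26  72.62] rpy [-179.87    0.28  176.73] F [-5.9 -0.3 13.6] w 20.0 t 19.55
 shift units [0.02 0.01 0.  ]  turn units [-0.03  0.07  0.01]
```

View pics/w16z.png

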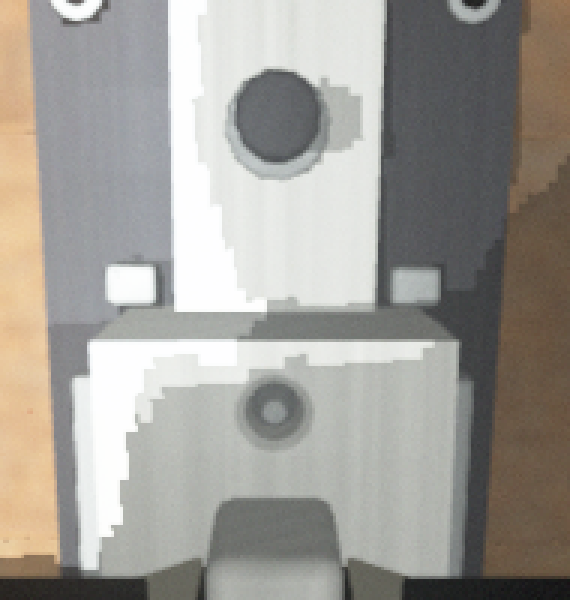

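View pics/s16z.png

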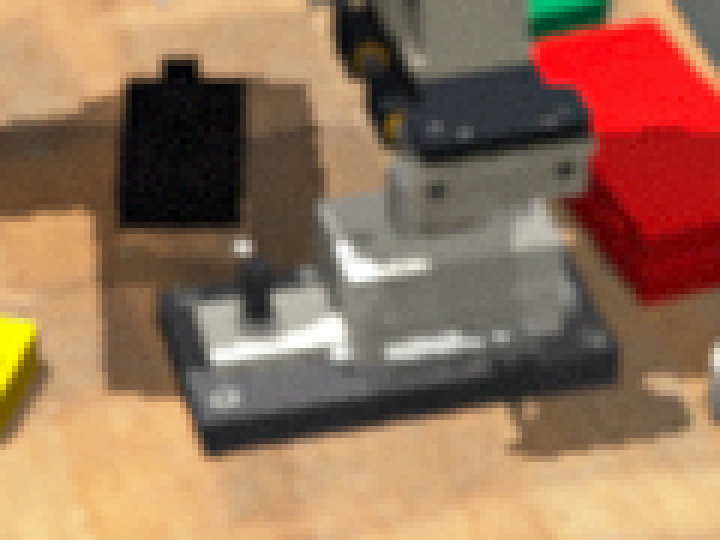

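Request:
{"name": "step_arm", "arguments": {"moves": [0.05,0,0.15,-0.03,0.07,0,1,0.03,0,0.2,0,0.05,0,1,0.02,0,0.2,0,0.03,0,1]}}

```text
time: 19.8
tool_pos: [589.5, -48.2, 72.6]
tcp_rot: [-3.14, 0.004, 3.085]
contact_force: [-12.0, 1.3, 27.6]
grip_width: 19.8
```

```bash
python3 - <<'E'
from h import *
o=get_obs();go([589.2,-48.0,72.6],176.7,o);print(o['moment'])
E
```

```text
pos [589.54 -48.25  72.59] rpy [-179.91    0.2   176.76] F [-12.    1.3  27.6] w 19.8 t 19.8
 shift units [ 0.02  0.01 -0.  ]  turn units [-0.02  0.05  0.01]
[ 0.46466633  2.13719899 -0.04834251]
```

```bash
python3 - <<'E'
from h import *
cv2.imwrite("pics/scene17.png",capture("scene")[:,:,::-1])
for i in range(4): capture("side")
o=get_obs();go([589.2,-48.0,72.6],176.7,o)
a=cv2.imread("pics/scene17.png")[140:320,170:430];cv2.imwrite("pics/sz17.png",cv2.resize(a,None,fx=3,fy=3,interpolation=3))
E
```

```text
pos [589.53 -48.28  72.57] rpy [-179.91    0.22  176.75] F [-11.3   1.3  26.4] w 19.4 t 20.05
 shift units [ 0.02  0.01 -0.  ]  turn units [-0.02  0.05  0.01]
```

View pics/sz17.png

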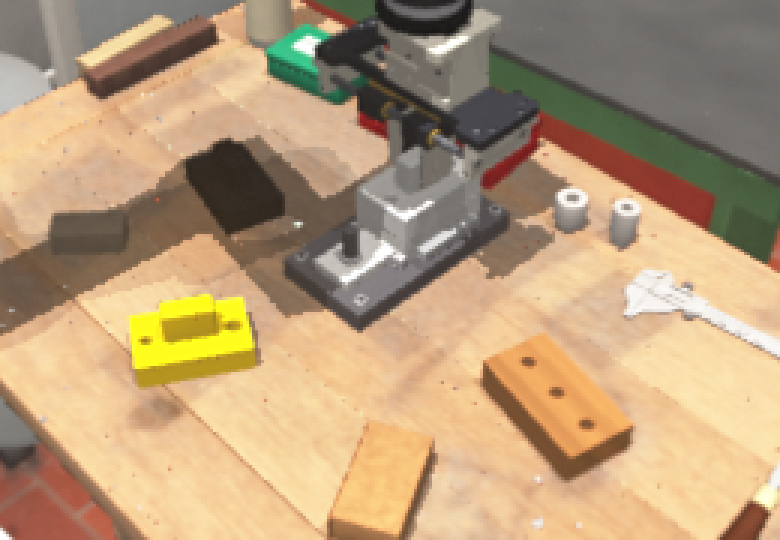

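The mould is shut, the pin is home, and every bystander is where it was in the first picture. The push is steady at about 26 N, so I'm handing in.

```bash
python3 - <<'E'
from plant import *
print(close_job())
E
```

```text
the job is handed in; nothing more can be done
None
```

I pushed the lock pin home in the foot and let go of it, then set the upper half on the dowels. I handed in at about 20 s, still pressing the mould shut.

- **Lock pin:** it entered the hole without side force and stopped at the seated height with 22 N of reaction. After release, pictures showed it standing with its collar on the foot.
- **Upper half:** both dowels went in without contact force, and the small one looked centred in its hole.
- **Mould closed:** the tool stopped at z 72.6 mm, which is where the halves should meet. There the push rose from 14 to 27 N with no further travel, and it held at about 26 N for the last 0.25 s. The side and scene views show no gap.
- **Bystanders:** they look unmoved in the last scene picture.

**Less clean:** a sideways force of about 11 to 12 N and a tilt of about 0.2° remained while pressing. Separate measurements of the lower half's centre differed by up to about 1 mm. The wrist force never read near its limit.

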